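# Bed the flatted lens cells in the drying bay

### The arm

A 6-joint arm with a two-finger parallel gripper is mounted at the origin on the work surface. World frame = base frame: x ahead of the robot, y to its left, z up, the work surface at z = 0. Lengths are in m, angles in rad, forces in N, time in s.
With the tool pointing down it reaches from about 0.2 to 0.875 m from the base axis. Payload 3.4 kg.
Tool frame: the origin (TCP) lies on the centre line of the jaws, within the pads' length; the fingertips stand 11 mm ahead of it and the grasp point (between the pads) lies 8 mm behind it; x points along the fingers, y is the direction in which the jaws open and shut, and the axes are right-handed (so a half turn about x gives the same grasp; the last joint's range is limited). The gripper opens to 94 mm and grips with 3 to 60 N. Pads are 16 mm wide; open, the fingers measure 119 mm over their backs; the gripper's body (75 mm by 177 mm) begins 78 mm behind the grasp point.
Start: joints at [1.18, 0.276, 1.505, -0, 1.361, -0.121], TCP at [0.153, 0.554, 0.216] pointing down, gripper open.
Joint ranges: [-2.89, 2.89], [-0.75, 2.08], [0.22, 2.7], [-1.18, 4.32], [0.11, 2.71], [-2.7, 2.7]. Speed limits (rad/s): [2.57, 2.57, 3.14, 3.14, 3.14, 3.14].

### API

Orientations are given as a rotation vector (axis times angle).
In Python, from cell import sensors, grab_frame, camera_model, workorder gives the robot as it stands.
- The arm moves only by the shell command python3 -m inch 'ROWS' [FORCE]. ROWS is JSON, a list of rows, each a list of 5 numbers: the gripper command: -1 is fully open, 1 is shut, values between are in proportion, then the shift along the tool's x, y, z in units of 40 mm (1.0 is 40 mm), then the turn about the tool's x in rad. A call has 1 to 20 rows; each row shifts and turns the commanded pose from where the row before left it, along the tool's axes as they then stand; what a row does not reach is not made up. A row lasts 1/8 s, in which the tool goes at most 62.5 mm and 10.7 degrees, less where a joint would pass 70% of its speed; a pose out of reach is approached as far as the arm can. A call is refused whole if a number of a shift passes 1 or a number of a turn 0.188, either way. A call with a gripper value outside its range is refused whole. The fingers move at their own pace and stop on an object; FORCE is the grip in N (left out, the last holds). Time passes only in rows, so rows that do not move let the fingers close. It gives the time, the measured TCP pose, the force and the opening at its end, in the units of the state.
- sensors.sense(): the state, without advancing time (a new reading comes with each control period).
- grab_frame(name): name is "scene" or "top" or "wrist"; returns the picture (384x512x3 uint8, red, green, blue); there is no depth.
- camera_model(name): a dict with "mtx" (3x3 intrinsics, pixels), "k1" (the pictures are not rectified: a ray, as slopes to the right and down, at radius r is drawn at 1 + k1 r^2 times it, then the intrinsics apply), "rvec" (rotation vector, rad) and "tvec" (3), from world to camera coordinates, as OpenCV has them. Camera axes: x right, y down, z forward; pixel columns grow to the right and rows downward; lengths in m; the calibration is good to about 2 mm. A picture is of the moment at which its call begins: read the wrist's pose just before it. camera_model takes no time and is no camera call; for the wrist camera it gives the pose at the moment of the call.
- workorder.hand_in(): hands the job in, once; it reports no verdict.
The state is a dict: "t": time; "qpos": joint angles; "qd": joint speeds; "effort": joint torques, N m; "tool_pos": TCP position; "tcp_rot": TCP orientation; "contact_force": force on the tool from outside, world axes, zero at the start; "wrist_torque": the same for the moment, N m; "finger_gap": opening from 0.0 (shut) to 1.0 (fully open).
Only numpy, scipy, OpenCV 4.12 (cv2) and the standard library are available. Lean on these libraries where they do the work, as an engineer would, in place of code of your own. Each camera call takes 0.05 s, during which the arm holds its last target.

### The job

Pull the drying bay's front door all the way down, stand every lens cell from the blue mat in a V-nest of its own, pushed right into the V and turned until its hidden flat is felt to bed flush on either of the two walls, then push the door fully shut. Keep the cells upright and leave the bottle, beaker and red tray where they are.

Things in the scene. Friction and masses are not known exactly. Their poses are not given: they have to be found in the camera images.
- bay: Benchtop drying bay, fixed, open on top: teal floor plate 10 mm thick, 300 mm wide; white rear blower housing 85 mm high, its front 138 mm behind the origin; side walls 65 mm high, inner faces 142 mm left and right; front sill 28 mm high. Origin: on the table below the middle of the door hinge; x into the bay, away from the robot, y left, z up. V corners at x = 116 mm. Place and yaw vary.
- door (a joint): Clear bottom-hinged door at the front of the bay, rad: 0 = shut (leaning back 30 degrees into the bay), grows as its top is pulled towards the robot and down, 2.09 = fully open, level. The hinge runs along the bay's y axis 35 mm above the bay's origin. Stiff friction hinge: it stays where left, 2 to 4 N at the bar move it. May start slightly ajar.
- door_bar (a point): Centre of the door's black handle bar: round, 12 mm thick, 98 mm clear between its stems, parallel to the hinge, 145 mm from it and 37 mm beyond the panel's edge. At door value q it lies in the bay's frame at x = 145*sin(0.524-q), y = 0, z = 35 + 145*cos(0.524-q) mm. Pinched from above, it can turn between the fingers.
- nest1: Left V-nest (seen from the robot). Two upright aluminium walls, 18 mm high, at right angles on the bay floor, the V open towards the robot. Origin: inside corner of the V, on the bay floor, 10 mm above the table. x runs along the left wall's face, y along the right wall's (each 42 mm), z up: a cell's x here is its axis's distance from the right wall, its y that from the left wall. Fixed to the bay.
- nest2: Middle V-nest, like nest1 and with like axes, 85 mm to the right of it, at y = 0 of the bay (the axes of all three are turned 135 degrees anticlockwise from the axes of the bay).
- nest3: Right V-nest, like nest1 and with like axes, 85 mm to the right of nest2.
- cell1: Lens cell with blue finger bar, 140 g, loose. Origin: centre of underside, z up. Brass core 44 mm diameter, 20 mm high, with one flat, 26 mm wide, full height, 17.5 mm from the axis. Black cap 48 mm across, 20 to 24 mm up, hides the flat from above and overhangs the V walls. On it an upright bar 36 mm long (x), 12 mm thick (y), 24 to 54 mm up, to grip. Its white-painted end marks +x. Any cell may be absent.
- cell2: Lens cell like cell1, green finger bar. In all cells the cap with its bar was pressed on by hand, firmly (it never turns on the core): the flat faces the same way as the white end (+x) only to within 0.8 rad either way, by an unknown angle that differs for each cell and start, so the flat must be felt.
- cell3: Lens cell like cell1, yellow finger bar. In a nest, a cell's axis is 22 mm from a wall that its round side touches and 17.5 mm from a wall on which its flat is bedded. With the flat turned by p rad from bedding the distance is 22*cos(0.651-|p|) mm, and 22 mm beyond 0.651 rad: pressed to the wall, the cell sinks up to 4.5 mm nearer.
- bottle: White bottle with a blue cap, 52 mm across, 130 mm high, bystander. Origin: centre of its underside.
- beaker: Empty glass beaker, 68 mm across, 85 mm high, bystander. Origin: centre of its underside.
- red_tray: Small open red tray, 70 x 100 x 30 mm, bystander. Origin: centre of its underside.

How it is judged:
On the way, in this order (a step that is already met when the one before it is completed fails the run):
1. the door is pulled all the way down (value of joint door above 1.9 rad), for 0.2 s.
2. with the door down, every cell present is bedded in a nest of its own (value of joint door above 1.6 rad and ((x of cell1 in the frame of nest1 between 0.012 and 0.0193 m and y of cell1 in the frame of nest1 between 0.012 and 0.0245 m) or (y of cell1 in the frame of nest1 between 0.012 and 0.0193 m and x of cell1 in the frame of nest1 between 0.012 and 0.0245 m) or (x of cell1 in the frame of nest2 between 0.012 and 0.0193 m and y of cell1 in the frame of nest2 between 0.012 and 0.0245 m) or (y of cell1 in the frame of nest2 between 0.012 and 0.0193 m and x of cell1 in the frame of nest2 between 0.012 and 0.0245 m) or (x of cell1 in the frame of nest3 between 0.012 and 0.0193 m and y of cell1 in the frame of nest3 between 0.012 and 0.0245 m) or (y of cell1 in the frame of nest3 between 0.012 and 0.0193 m and x of cell1 in the frame of nest3 between 0.012 and 0.0245 m)) and angle between each of cell1, cell2, cell3's own z axis and vertical below 0.08 rad and z of each of cell1, cell2, cell3 in the frame of bay below 0.014 m and ((x of cell2 in the frame of nest1 between 0.012 and 0.0193 m and y of cell2 in the frame of nest1 between 0.012 and 0.0245 m) or (y of cell2 in the frame of nest1 between 0.012 and 0.0193 m and x of cell2 in the frame of nest1 between 0.012 and 0.0245 m) or (x of cell2 in the frame of nest2 between 0.012 and 0.0193 m and y of cell2 in the frame of nest2 between 0.012 and 0.0245 m) or (y of cell2 in the frame of nest2 between 0.012 and 0.0193 m and x of cell2 in the frame of nest2 between 0.012 and 0.0245 m) or (x of cell2 in the frame of nest3 between 0.012 and 0.0193 m and y of cell2 in the frame of nest3 between 0.012 and 0.0245 m) or (y of cell2 in the frame of nest3 between 0.012 and 0.0193 m and x of cell2 in the frame of nest3 between 0.012 and 0.0245 m)) and ((x of cell3 in the frame of nest1 between 0.012 and 0.0193 m and y of cell3 in the frame of nest1 between 0.012 and 0.0245 m) or (y of cell3 in the frame of nest1 between 0.012 and 0.0193 m and x of cell3 in the frame of nest1 between 0.012 and 0.0245 m) or (x of cell3 in the frame of nest2 between 0.012 and 0.0193 m and y of cell3 in the frame of nest2 between 0.012 and 0.0245 m) or (y of cell3 in the frame of nest2 between 0.012 and 0.0193 m and x of cell3 in the frame of nest2 between 0.012 and 0.0245 m) or (x of cell3 in the frame of nest3 between 0.012 and 0.0193 m and y of cell3 in the frame of nest3 between 0.012 and 0.0245 m) or (y of cell3 in the frame of nest3 between 0.012 and 0.0193 m and x of cell3 in the frame of nest3 between 0.012 and 0.0245 m))), for 0.3 s.
At the end, for the whole second after the job is handed in: The door is shut (below 0.08 rad) and every cell present stands upright on the bay floor in a V-nest of its own, touching both walls, with its flat bedded on either wall: its axis less than 19.3 mm from the wall that takes the flat and less than 24.5 mm from the other (value of joint door below 0.08 rad and ((x of cell1 in the frame of nest1 between 0.012 and 0.0193 m and y of cell1 in the frame of nest1 between 0.012 and 0.0245 m) or (y of cell1 in the frame of nest1 between 0.012 and 0.0193 m and x of cell1 in the frame of nest1 between 0.012 and 0.0245 m) or (x of cell1 in the frame of nest2 between 0.012 and 0.0193 m and y of cell1 in the frame of nest2 between 0.012 and 0.0245 m) or (y of cell1 in the frame of nest2 between 0.012 and 0.0193 m and x of cell1 in the frame of nest2 between 0.012 and 0.0245 m) or (x of cell1 in the frame of nest3 between 0.012 and 0.0193 m and y of cell1 in the frame of nest3 between 0.012 and 0.0245 m) or (y of cell1 in the frame of nest3 between 0.012 and 0.0193 m and x of cell1 in the frame of nest3 between 0.012 and 0.0245 m)) and angle between each of cell1, cell2, cell3's own z axis and vertical below 0.08 rad and z of each of cell1, cell2, cell3 in the frame of bay below 0.014 m and ((x of cell2 in the frame of nest1 between 0.012 and 0.0193 m and y of cell2 in the frame of nest1 between 0.012 and 0.0245 m) or (y of cell2 in the frame of nest1 between 0.012 and 0.0193 m and x of cell2 in the frame of nest1 between 0.012 and 0.0245 m) or (x of cell2 in the frame of nest2 between 0.012 and 0.0193 m and y of cell2 in the frame of nest2 between 0.012 and 0.0245 m) or (y of cell2 in the frame of nest2 between 0.012 and 0.0193 m and x of cell2 in the frame of nest2 between 0.012 and 0.0245 m) or (x of cell2 in the frame of nest3 between 0.012 and 0.0193 m and y of cell2 in the frame of nest3 between 0.012 and 0.0245 m) or (y of cell2 in the frame of nest3 between 0.012 and 0.0193 m and x of cell2 in the frame of nest3 between 0.012 and 0.0245 m)) and ((x of cell3 in the frame of nest1 between 0.012 and 0.0193 m and y of cell3 in the frame of nest1 between 0.012 and 0.0245 m) or (y of cell3 in the frame of nest1 between 0.012 and 0.0193 m and x of cell3 in the frame of nest1 between 0.012 and 0.0245 m) or (x of cell3 in the frame of nest2 between 0.012 and 0.0193 m and y of cell3 in the frame of nest2 between 0.012 and 0.0245 m) or (y of cell3 in the frame of nest2 between 0.012 and 0.0193 m and x of cell3 in the frame of nest2 between 0.012 and 0.0245 m) or (x of cell3 in the frame of nest3 between 0.012 and 0.0193 m and y of cell3 in the frame of nest3 between 0.012 and 0.0245 m) or (y of cell3 in the frame of nest3 between 0.012 and 0.0193 m and x of cell3 in the frame of nest3 between 0.012 and 0.0245 m))).
It fails at once if the bottle, beaker or red tray is disturbed (moved more than 30 mm) (distance of any of bottle, beaker, red_tray from where it was at the start of the episode above 0.03 m).
It fails at once if a lens cell is tipped over (angle between any of cell1, cell2, cell3's own z axis and vertical above 0.7 rad).
Of cell1, cell2, cell3 only 2 to 3 are there at a start; the rules pass over those that are not, and their reading is None.
At some moment in a run one of cell1, cell2, cell3 may be knocked a few centimetres aside while the robot is not near it.
It also fails if it takes over 210 s, if anything falls off the work surface, if the arm or the gripper's body presses on something with over 40 N, if the wrist force passes 120 N, or if a joint passes its speed limit or range.

## Working session

There is one attempt and no reset: what is moved stays moved. The work goes in short steps, Python scripts to look and compute and a shell command to move; the robot and the scene stay as the last step left them, time stands still between calls to the robot, and variables do not carry over. Pictures are saved under pics/ and viewed, and the job is handed in when it is done.

```bash
ls -la; mkdir -p pics
python3 - <<'E'
from cell import sensors, grab_frame, camera_model
import cv2, numpy as np
print(sensors.sense())
for n in ["scene","top","wrist"]:
    print(n, camera_model(n))
    cv2.imwrite(f"pics/{n}0.png", cv2.cvtColor(grab_frame(n),cv2.COLOR_RGB2BGR))
E
```

```text
total 12
drwxr-xr-x  3 agent agent 4096 Dec  7 01:50 .
drwxr-xr-x 23 root  root  4096 Dec  7 01:50 ..
drwxr-xr-x  2 agent agent 4096 Dec  7 01:50 pics
{'t': 0.0, 'qpos': array([ 1.18001994e+00,  2.76595645e-01,  1.50608934e+00,  1.46826752e-05,
        1.36066037e+00, -1.21051592e-01]), 'qd': array([ 0.00105984,  0.00083714,  0.00020397, -0.00165273,  0.0014926 ,
        0.00071184]), 'effort': array([-2.38933331e-03, -4.04579937e+01, -2.37222451e+01,  6.98724459e-02,
        3.45365074e-02, -1.18177959e-04]), 'tool_pos': array([0.1530481 , 0.55372084, 0.21562178]), 'tcp_rot': array([ 0.21040872,  1.5608642 , -0.21307326]), 'contact_force': array([0.40663013, 0.20918917, 0.39200129]), 'wrist_torque': array([-0.02559017,  0.04540319,  0.01675054]), 'finger_gap': 1.000718065936115}
scene {'mtx': array([[351.59579177,   0.        , 259.45828016],
       [  0.        , 351.59579177, 193.21990301],
       [  0.        ,   0.        ,   1.        ]]), 'k1': -0.029686319116836318, 'rvec': array([ 0.70246679,  2.53073436, -1.20360606]), 'tvec': array([ 0.40701415, -0.0371862 ,  1.1527666 ])}
top {'mtx': array([[486.61887728,   0.        , 252.4924444 ],
       [  0.        , 486.61887728, 187.65178713],
       [  0.        ,   0.        ,   1.        ]]), 'k1': -0.1439313287283738, 'rvec': array([ 2.13340195, -2.09696409,  0.17385092]), 'tvec': array([-0.01323017,  0.50788788,  1.41822188])}
wrist {'mtx': array([[339.26405756,   0.        , 255.79095319],
       [  0.        , 339.26405756, 191.45856981],
       [  0.        ,   0.        ,   1.        ]]), 'k1': -0.04597510190501899, 'rvec': array([-2.32150356, -1.76399325, -0.23959847]), 'tvec': array([-0.57470102, -0.02674127,  0.39094592])}
```

View pics/top0.png

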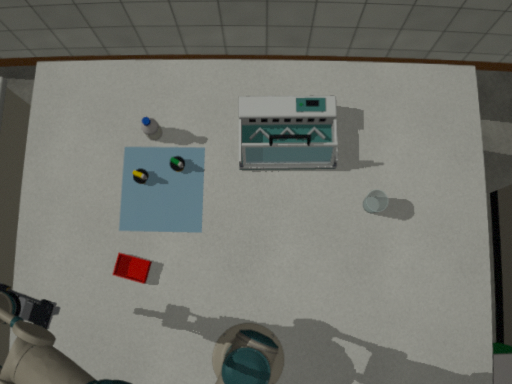

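View pics/scene0.png

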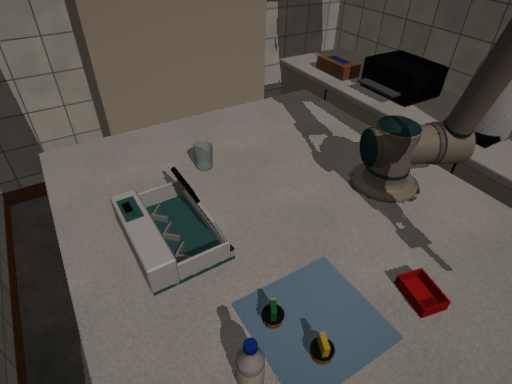

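View pics/wrist0.png

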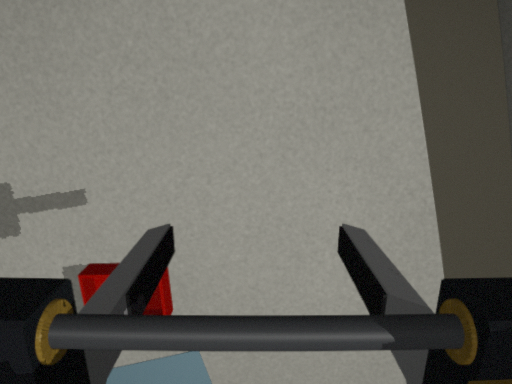

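The top view shows two cells, green near (177,163) and yellow near (141,176). The bay spans columns 239-337 and rows 95-170, with the bottle at (150,130), the beaker at (375,202) and the tray at (132,267). Next I'll enlarge the bay and the cells.

```bash
cat > h.py <<'E'
from cell import sensors, grab_frame, camera_model
import cv2, numpy as np
from scipy.spatial.transform import Rotation as R
def grab(n):
    m=camera_model(n); return cv2.cvtColor(grab_frame(n),cv2.COLOR_RGB2BGR), m
def unproj(m,uv,z):
    uv=np.atleast_2d(np.array(uv,float)); K=m["mtx"]
    d=(uv-K[:2,2])/np.array([K[0,0],K[1,1]])
    s=d.copy()
    for _ in range(20):
        r2=(s**2).sum(1,keepdims=True); s=d/(1+m["k1"]*r2)
    Rm=cv2.Rodrigues(m["rvec"])[0]; c=-Rm.T@m["tvec"]
    ray=np.c_[s,np.ones(len(s))]@Rm
    z=np.broadcast_to(z,(len(s),))
    t=(z-c[2])/ray[:,2]
    return c+ray*t[:,None]
def proj(m,P):
    P=np.atleast_2d(np.array(P,float)); dist=np.array([m["k1"],0,0,0,0])
    return cv2.projectPoints(P,m["rvec"],m["tvec"],m["mtx"],dist)[0][:,0]
def crop(img,x0,y0,x1,y1,s,name):
    cv2.imwrite("pics/"+name,cv2.resize(img[y0:y1,x0:x1],None,fx=s,fy=s,interpolation=cv2.INTER_CUBIC))
E
python3 - <<'E'
from h import *
i=cv2.imread("pics/top0.png")
crop(i,225,85,350,180,6,"top0bay.png")
crop(i,115,110,215,240,4,"top0mat.png")
i=cv2.imread("pics/scene0.png")
crop(i,100,150,250,290,5,"scene0bay.png")
E
```

```text
(no output)
```

View pics/top0bay.png

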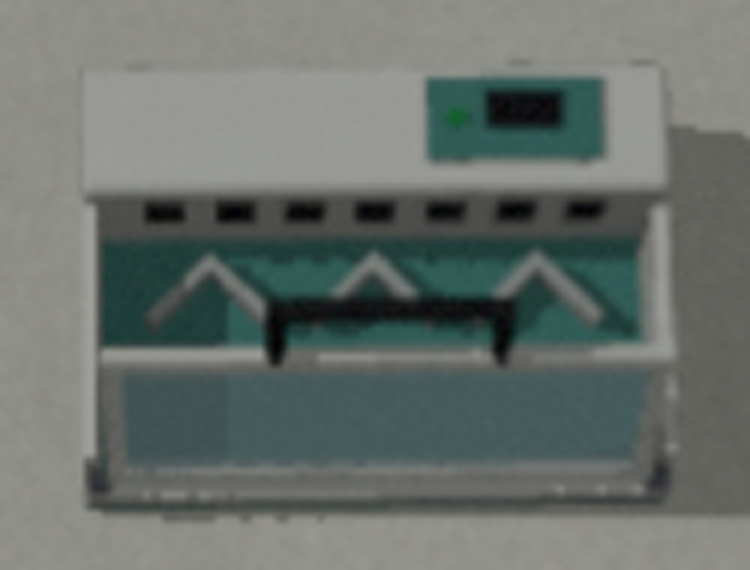

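View pics/top0mat.png

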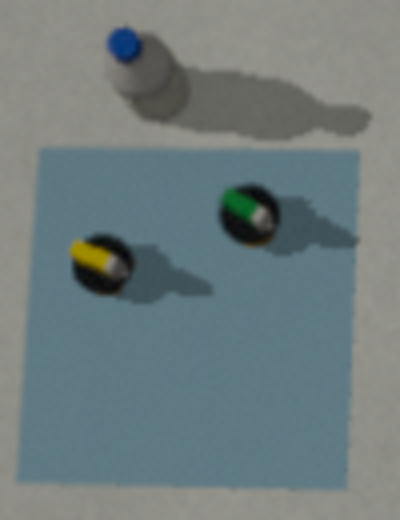

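View pics/scene0bay.png

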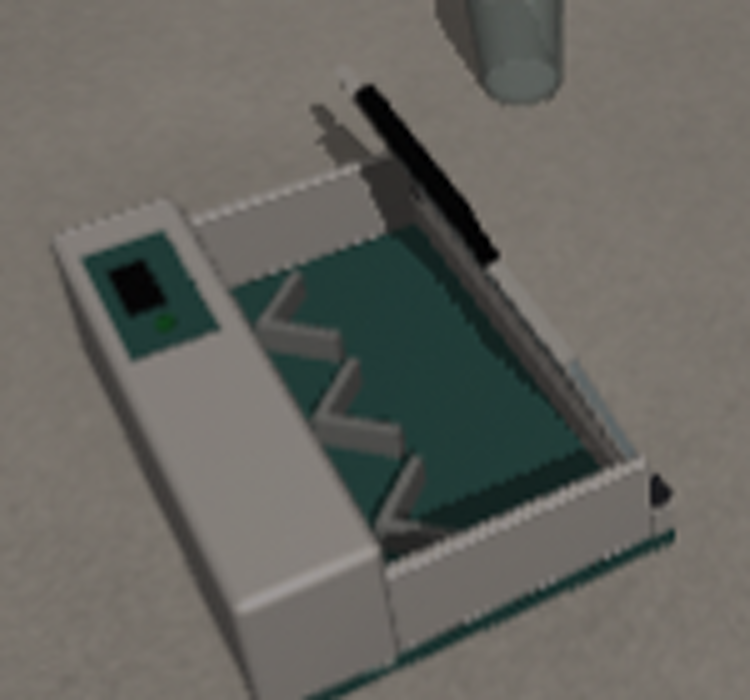

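Run:
```python
from h import *
m=camera_model("top")
def c(p): return np.array(p)/6+np.array([225,85])
np.set_printoptions(precision=4,suppress=True)
print("housing",unproj(m,[c((83,196)),c((668,191))],.085))
print("house rear",unproj(m,[c((84,68)),c((665,66))],.085))
print("front plate",unproj(m,[c((88,510)),c((667,502))],.005))
print("V inner",unproj(m,[c((210,270)),c((375,268)),c((537,267))],.028))
print("V outer",unproj(m,[c((210,255)),c((375,252)),c((537,250))],.028))
for z in (.14,.15,.16,.17): print("bar",z,unproj(m,[c((268,310)),c((515,308))],z))
d=lambda p: np.array(p)/4+np.array([115,110])
print("cells cap z24",unproj(m,[d((250,214)),d((103,264))],.024))
print("green bar ends z54",unproj(m,[d((230,199)),d((265,222))],.054))
print("yellow bar ends z54",unproj(m,[d((78,250)),d((118,268))],.054))
print("bottle",unproj(m,[d((124,44))],.13),"tray",unproj(m,[[132,267]],.02),"beaker",unproj(m,[[375,202]],.08), "mat",unproj(m,[[125,148],[204,148],[202,232],[120,232]],0))
```

```text
housing [[ 0.7155  0.0401  0.085 ]
 [ 0.7228 -0.2549  0.085 ]]
house rear [[ 0.7842  0.0413  0.085 ]
 [ 0.7899 -0.2548  0.085 ]]
front plate [[ 0.5713  0.0376  0.005 ]
 [ 0.5802 -0.2639  0.005 ]]
V inner [[ 0.6952 -0.024   0.028 ]
 [ 0.6975 -0.1099  0.028 ]
 [ 0.6995 -0.1944  0.028 ]]
V outer [[ 0.7034 -0.0239  0.028 ]
 [ 0.7063 -0.1099  0.028 ]
 [ 0.7088 -0.1945  0.028 ]]
bar 0.14 [[ 0.6406 -0.0531  0.14  ]
 [ 0.6434 -0.1716  0.14  ]]
bar 0.15 [[ 0.6376 -0.053   0.15  ]
 [ 0.6404 -0.1706  0.15  ]]
bar 0.16 [[ 0.6346 -0.0529  0.16  ]
 [ 0.6374 -0.1696  0.16  ]]
bar 0.17 [[ 0.6316 -0.0528  0.17  ]
 [ 0.6344 -0.1686  0.17  ]]
cells cap z24 [[0.5851 0.2306 0.024 ]
 [0.5438 0.3444 0.024 ]]
green bar ends z54 [[0.5896 0.2412 0.054 ]
 [0.5719 0.2133 0.054 ]]
yellow bar ends z54 [[0.5482 0.3567 0.054 ]
 [0.5346 0.3247 0.054 ]]
bottle [[0.688  0.3121 0.13  ]] tray [[0.263  0.3564 0.02  ]] beaker [[ 0.4645 -0.3661  0.08  ]] mat [[0.6399 0.4083 0.    ]
 [0.6423 0.1528 0.    ]
 [0.3759 0.149  0.    ]
 [0.3701 0.406  0.    ]]
```

```bash
cat >> h.py <<'E'
np.set_printoptions(precision=4,suppress=True)
BY=0.025; BO=np.array([0.5815,-0.113])   # bay yaw, origin
def b2w(p):
    c,s=np.cos(BY),np.sin(BY); p=np.array(p,float)
    return np.r_[BO+np.array([[c,-s],[s,c]])@p[:2],p[2:]]
def st():
    s=sensors.sense(); Rm=R.from_rotvec(s["tcp_rot"]).as_matrix()
    psi=np.arctan2(Rm[1,1],Rm[0,1])
    return s,Rm,psi
def show():
    s,Rm,psi=st()
    print("t %.2f pos"%s["t"],s["tool_pos"],"psi %.3f"%psi,"gap %.3f"%s["finger_gap"],"F",s["contact_force"],"M",s["wrist_torque"],"q6 %.2f"%s["qpos"][5])
def plan(pos,psi=None):
    """turn about tool x first (total), then shifts (tool axes after turn), units of 40mm"""
    s,Rm,p0=st()
    if psi is None: psi=p0
    # turn about tool x (down): positive turn -> y toward z
    d=(psi-p0+np.pi)%(2*np.pi)-np.pi
    ax=R.from_rotvec(Rm[:,0]*0.01).as_matrix()@Rm
    sg=np.sign(((np.arctan2(ax[1,1],ax[0,1])-p0+np.pi)%(2*np.pi))-np.pi)
    turn=sg*d
    Rn=Rm@R.from_rotvec([turn,0,0]).as_matrix()
    v=Rn.T@(np.array(pos)-s["tool_pos"])/.04
    show(); print("turn %.3f rad; shift units x %.2f y %.2f z %.2f"%(turn,*v), "| mm",v*40, "| q6 after ~ %.2f or %.2f"%(s["qpos"][5]+turn,s["qpos"][5]-turn))
E
python3 - <<'E'
from h import *
s,Rm,psi=st(); print(Rm,psi)
m=camera_model("wrist"); W=cv2.Rodrigues(m["rvec"])[0]
print("cam in tool",Rm.T@(-W.T@m["tvec"]-s["tool_pos"]),"cam z in tool",Rm.T@W[2])
bw=b2w([.145*np.sin(.524-.16),0,.035+.145*np.cos(.524-.16)])
print(bw)
plan(bw+[0,0,.08],BY); plan(bw+[0,0,.08],BY+np.pi)
E
```

```text
[[-0.0005  0.2665  0.9638]
 [-0.0013  0.9638 -0.2665]
 [-1.     -0.0014 -0.0001]] 1.3010487513728122
cam in tool [-0.1676  0.0004 -0.078 ] cam z in tool [0.9634 0.0003 0.2679]
[ 0.6331 -0.1117  0.1705]
t 0.15 pos [0.1531 0.5538 0.2158] psi 1.301 gap 0.997 F [ 0.4864  0.2098 -0.2101] M [0.0198 0.0223 0.0009] q6 -0.12
turn 1.276 rad; shift units x -0.85 y 11.58 z 16.93 | mm [-34.0815 463.1975 677.3729] | q6 after ~ 1.16 or -1.40
t 0.15 pos [0.1531 0.5538 0.2158] psi 1.301 gap 0.997 F [ 0.4864  0.2098 -0.2101] M [0.0198 0.0223 0.0009] q6 -0.12
turn -1.866 rad; shift units x -0.85 y -11.58 z -16.93 | mm [ -34.0815 -463.1975 -677.3729] | q6 after ~ -1.99 or 1.74
```

```bash
python3 -m inch '[[-1,-0.4,0,0,0.182],[-1,-0.4,0,0,0.182],[-1,-0.4,0,0,0.182],[-1,-0.4,0,0,0.182],[-1,-0.4,0,0,0.182],[-1,-0.4,0,0,0.182],[-1,-0.4,0,0,0.182]]' 20; python3 -m inch '[[-1,0,0.7,1,0],[-1,0,0.7,1,0],[-1,0,0.7,1,0],[-1,0,0.7,1,0],[-1,0,0.7,1,0],[-1,0,0.7,1,0],[-1,0,0.7,1,0],[-1,0,0.7,1,0],[-1,0,0.7,1,0],[-1,0,0.7,1,0],[-1,0,0.7,1,0],[-1,0,0.7,1,0],[-1,0,0.6,0.9,0],[-1,0,0.6,0.9,0],[-1,0,0.5,0.5,0],[-1,0,0.5,0.5,0],[-1,0,0,0,0]]'
python3 - <<'E'
from h import *
plan(b2w([.0516,0,.25]),BY)
i,m=grab("wrist"); cv2.imwrite("pics/w1.png",i)
E
```

```text
t: 1.02
tool_pos: [0.1532, 0.554, 0.3286]
tcp_rot: [1.193, 1.219, -1.194]
contact_force: [0.5, 0.1, -1.1]
finger_gap: 1.002
t: 3.15
tool_pos: [0.5939, -0.0274, 0.3271]
tcp_rot: [1.19, 1.222, -1.192]
contact_force: [-0.6, 0.4, -0.0]
finger_gap: 0.998
t 3.15 pos [ 0.5939 -0.0274  0.3271] psi 0.025 gap 0.998 F [-0.562   0.355  -0.0448] M [-0.0438  0.0567  0.0041] q6 -0.19
turn -0.000 rad; shift units x 1.93 y 0.93 z 2.13 | mm [77.0414 37.2394 85.2783] | q6 after ~ -0.19 or -0.19
```

View pics/w1.png

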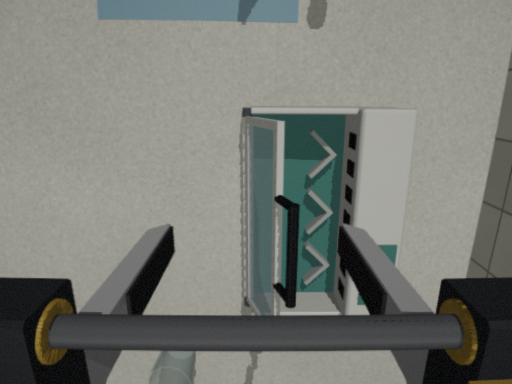

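```bash
python3 - <<'E'
from h import *
i=cv2.imread("pics/w1.png"); crop(i,235,100,425,320,3.5,"w1c.png")
E
cat > /dev/null
```

```text
(no output)
```

View pics/w1c.png

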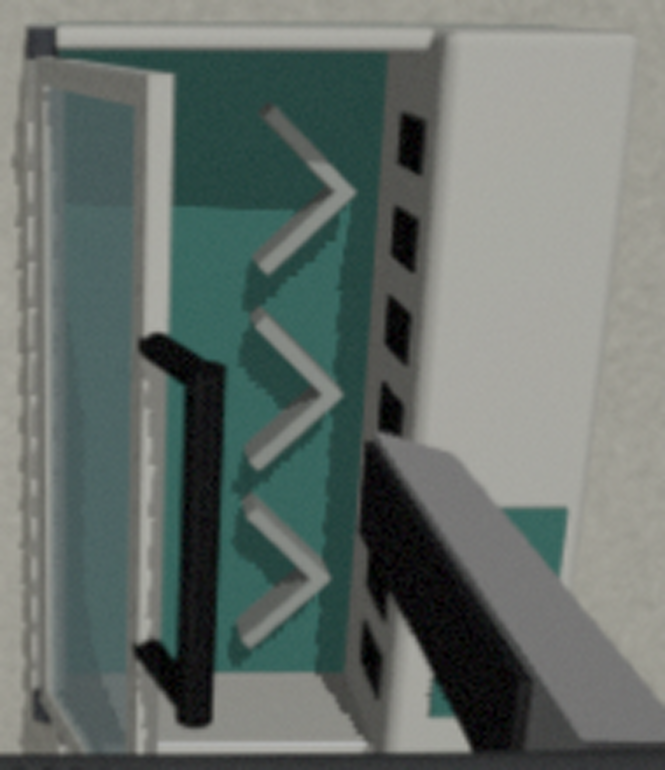

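Run:
```python
from h import *
m=camera_model("wrist")
c=lambda p: np.array(p)/3.5+np.array([235,100])-0.36
P=unproj(m,[c((357,191)),c((344,395)),c((331,577))],.028); print("outer",P)
Q=unproj(m,[c((334,190)),c((321,394)),c((309,577))],.028); print("inner",Q)
print("housing front top-left",unproj(m,[c((436,32))],.085), "left wall top",unproj(m,[c((57,25)),c((57,48))],.065))
for z in (.165,.17,.175): print("bar",z,unproj(m,[c((206,362)),c((195,725))],z))
d=P[0]-P[2]; print("yaw",np.arctan2(-d[0],d[1]))
```

```text
outer [[ 0.7048 -0.0208  0.028 ]
 [ 0.7068 -0.1063  0.028 ]
 [ 0.7085 -0.1901  0.028 ]]
inner [[ 0.6956 -0.0206  0.028 ]
 [ 0.6972 -0.1061  0.028 ]
 [ 0.6989 -0.1903  0.028 ]]
housing front top-left [[0.7132 0.0429 0.085 ]] left wall top [[0.5848 0.0412 0.065 ]
 [0.585  0.0332 0.065 ]]
bar 0.165 [[ 0.6317 -0.0508  0.165 ]
 [ 0.635  -0.1726  0.165 ]]
bar 0.17 [[ 0.6311 -0.0492  0.17  ]
 [ 0.6344 -0.1692  0.17  ]]
bar 0.175 [[ 0.6305 -0.0477  0.175 ]
 [ 0.6337 -0.1658  0.175 ]]
yaw 0.022008908827651805
```

```bash
sed -i 's/^BY=.*/BY=0.0235; BO=np.array([0.5813,-0.1107])/' h.py
python3 - <<'E'
from h import *
plan([.6328,-.1095,.1625],BY)
E
```

```text
t 3.20 pos [ 0.593  -0.0264  0.3275] psi 0.026 gap 0.999 F [-0.0449  0.1134  0.0098] M [-0.0779 -0.0452 -0.0183] q6 -0.19
turn 0.002 rad; shift units x 4.12 y 0.96 z 2.10 | mm [164.893   38.2081  84.1905] | q6 after ~ -0.19 or -0.19
```

```bash
python3 -m inch '[[-1,0.4,0.24,0.6,0],[-1,0.6,0.24,0.6,0],[-1,0.8,0.24,0.6,0],[-1,0.8,0.24,0.3,0],[-1,0.8,0,0,0],[-1,0.72,0,0,0],[-1,0,0,0,0],[0,0,0,0,0],[0.4,0,0,0,0],[0.7,0,0,0,0],[1,0,0,0,0],[1,0,0,0,0],[1,0,0,0,0],[1,0,0,0,0]]' 25
python3 - <<'E'
from h import *
show()
i,m=grab("scene"); crop(i,80,120,260,290,4,"s1.png")
E
```

```text
t: 4.95
tool_pos: [0.6338, -0.109, 0.1636]
tcp_rot: [1.189, 1.222, -1.189]
contact_force: [-1.1, -0.4, -0.1]
finger_gap: 0.292
t 4.95 pos [ 0.6338 -0.109   0.1636] psi 0.027 gap 0.292 F [-1.1268 -0.4226 -0.0563] M [-0.1186  0.0425  0.0107] q6 -0.31
```

View pics/s1.png

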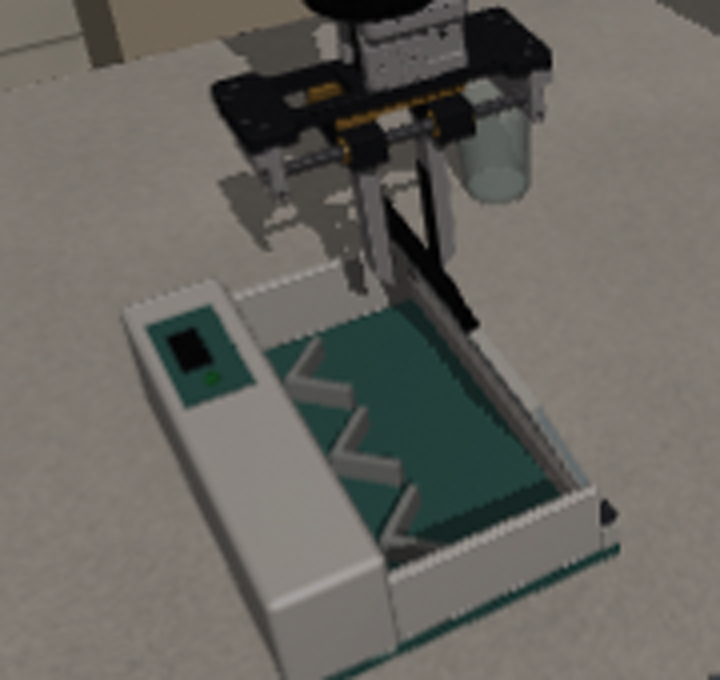

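The fingers straddle the bar and are still closing, so I'll keep closing.

```bash
python3 -m inch '[[1,0,0,0,0],[1,0,0,0,0],[1,0,0,0,0],[1,0,0,0,0]]' 25
python3 - <<'E'
from h import *
show()
# arc: waypoints in TCP (y toward bay -x, x down)
s,Rm,psi=st()
p=s["tool_pos"]; zb=p[2]+.008
c=(zb-.035)/.145; print("bar z",zb,"from z: a=",np.arccos(min(1,c)))
rel=(p[:2]-BO)@[np.cos(BY),np.sin(BY)]; print("rel x",rel,"a from x",np.arcsin(rel/.145))
a0=np.arcsin(rel/.145)
prev=None
for a in np.linspace(a0,-1.57,20):
    P=np.array([.145*np.sin(a),-.145*np.cos(a)])/.04
    if prev is not None: print("%.3f  x %.3f y %.3f"%(a,P[1]-prev[1],P[0]-prev[0]))
    prev=P
E
```

```text
t: 5.5
tool_pos: [0.6337, -0.109, 0.1636]
tcp_rot: [1.189, 1.222, -1.189]
contact_force: [-0.2, -0.0, -0.8]
finger_gap: 0.118
t 5.50 pos [ 0.6337 -0.109   0.1636] psi 0.027 gap 0.118 F [-0.2401 -0.0044 -0.7519] M [-0.0769  0.0935 -0.0443] q6 -0.31
bar z 0.17158614753551873 from z: a= 0.3423349182044198
rel x 0.05238045254092088 a from x 0.36960217505278165
0.268  x -0.116 y -0.351
0.165  x -0.079 y -0.361
0.063  x -0.042 y -0.367
-0.039  x -0.005 y -0.370
-0.141  x 0.033 y -0.368
-0.243  x 0.071 y -0.363
-0.345  x 0.107 y -0.354
-0.447  x 0.143 y -0.341
-0.549  x 0.177 y -0.325
-0.651  x 0.209 y -0.305
-0.753  x 0.239 y -0.282
-0.855  x 0.266 y -0.257
-0.957  x 0.291 y -0.228
-1.060  x 0.313 y -0.197
-1.162  x 0.331 y -0.164
-1.264  x 0.346 y -0.130
-1.366  x 0.358 y -0.094
-1.468  x 0.366 y -0.057
-1.570  x 0.369 y -0.019
```

```bash
python3 -m inch '[[1,-0.12,-0.35,0,0],[1,-0.08,-0.36,0,0],[1,-0.04,-0.37,0,0],[1,0,-0.37,0,0],[1,0.03,-0.37,0,0],[1,0.07,-0.36,0,0],[1,0.11,-0.35,0,0],[1,0.14,-0.34,0,0],[1,0.18,-0.33,0,0],[1,0.21,-0.3,0,0]]'
python3 - <<'E'
from h import *
s,Rm,psi=st(); show()
p=s["tool_pos"]; zb=p[2]+.008
rel=(p[:2]-BO)@[np.cos(BY),np.sin(BY)]; print("r",np.hypot(rel,zb-.035),"a",np.arctan2(rel,zb-.035))
E
```

```text
t: 6.75
tool_pos: [0.4927, -0.1126, 0.1428]
tcp_rot: [1.19, 1.223, -1.19]
contact_force: [4.2, 2.9, 0.5]
finger_gap: 0.117
t 6.75 pos [ 0.4927 -0.1126  0.1428] psi 0.027 gap 0.117 F [4.1607 2.8819 0.5041] M [ 0.5086 -0.8212  0.0175] q6 -0.39
r 0.14581228840468907 a -0.6535174512686994
```

Radius matches. Continuing the arc.

```bash
python3 -m inch '[[1,0.24,-0.28,0,0],[1,0.27,-0.26,0,0],[1,0.29,-0.23,0,0],[1,0.31,-0.2,0,0],[1,0.33,-0.16,0,0],[1,0.35,-0.13,0,0],[1,0.36,-0.09,0,0],[1,0.37,-0.06,0,0],[1,0.37,-0.02,0,0],[1,0,0,0,0],[1,0,0,0,0]]'
python3 - <<'E'
from h import *
s,Rm,psi=st(); show()
p=s["tool_pos"]; zb=p[2]+.008
rel=(p[:2]-BO)@[np.cos(BY),np.sin(BY)]; print("r",np.hypot(rel,zb-.035),"a",np.arctan2(rel,zb-.035))
E
```

```text
t: 8.12
tool_pos: [0.4383, -0.1158, 0.0279]
tcp_rot: [1.188, 1.218, -1.187]
contact_force: [6.4, 0.5, -2.2]
finger_gap: 0.118
t 8.12 pos [ 0.4383 -0.1158  0.0279] psi 0.028 gap 0.118 F [ 6.386   0.5221 -2.2072] M [ 0.1381 -1.0358  0.0182] q6 -0.44
r 0.14308615249397397 a -1.5644074502235117
```

```bash
python3 -m inch '[[0.3,0,0,0,0],[0.3,0,0,0,0],[0.3,0,0,0,0],[0.3,-0.3,0,0,0],[0.3,-0.7,0,0,0],[0.3,-1,0,0,0],[0.3,-1,0,0,0],[0.3,-1,0,0,0]]'
python3 - <<'E'
from h import *
show()
i,m=grab("top"); cv2.imwrite("pics/t2.png",i); crop(i,100,85,350,240,3.2,"t2c.png")
plan([.51,.30,.28],1.2)
E
```

```text
t: 9.12
tool_pos: [0.4362, -0.1143, 0.1902]
tcp_rot: [1.189, 1.221, -1.189]
contact_force: [0.2, -0.8, 0.6]
finger_gap: 0.349
t 9.12 pos [ 0.4362 -0.1143  0.1902] psi 0.027 gap 0.349 F [ 0.2449 -0.7508  0.5835] M [-0.0751  0.0253 -0.0322] q6 -0.44
t 9.18 pos [ 0.4394 -0.1156  0.1952] psi 0.027 gap 0.348 F [ 1.4192 -0.45    3.0602] M [-0.0892  0.038   0.0169] q6 -0.44
turn -1.173 rad; shift units x -2.15 y 10.32 z -2.10 | mm [-85.9392 412.9126 -83.9333] | q6 after ~ -1.61 or 0.74
```

View pics/t2c.png

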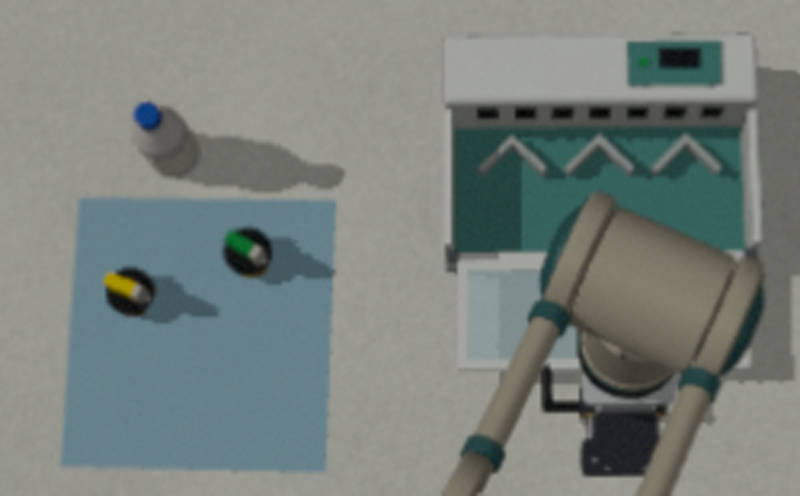

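Run:
```python
from h import *
plan([.565,.275,.25],-.5)
```

```text
t 9.18 pos [ 0.4394 -0.1156  0.1952] psi 0.027 gap 0.348 F [ 1.4192 -0.45    3.0602] M [-0.0892  0.038   0.0169] q6 -0.44
turn 0.527 rad; shift units x -1.38 y -1.91 z -10.08 | mm [ -55.2904  -76.5084 -403.0641] | q6 after ~ 0.09 or -0.96
```

```bash
python3 -m inch '[[0,-0.5,0,0,0.176],[0,-0.5,0,0,0.176],[0,-0.38,0,0,0.176],[0,0,-0.19,-1,0],[0,0,-0.19,-1,0],[0,0,-0.19,-1,0],[0,0,-0.19,-1,0],[0,0,-0.19,-1,0],[0,0,-0.19,-1,0],[0,0,-0.19,-1,0],[0,0,-0.19,-1,0],[0,0,-0.19,-1,0],[0,0,-0.2,-1,0],[0,0,0,0,0],[0,0,0,0,0]]' 40
python3 - <<'E'
from h import *
show()
i,m=grab("wrist"); cv2.imwrite("pics/w3.png",i)
import pickle; pickle.dump(m,open("w3.pkl","wb"))
E
```

```text
t: 11.05
tool_pos: [0.5612, 0.2725, 0.2434]
tcp_rot: [1.567, 0.929, -1.568]
contact_force: [-0.0, -0.0, 1.0]
finger_gap: 0.499
t 11.05 pos [0.5612 0.2725 0.2434] psi -0.501 gap 0.499 F [-0.0399 -0.0363  1.0061] M [-0.0946  0.0766 -0.0078] q6 0.84
```

View pics/w3.png

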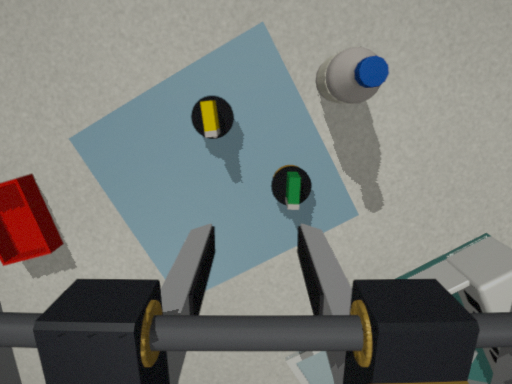

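Run:
```python
from h import *
i=cv2.imread("pics/w3.png")
a=cv2.resize(i[88:148,180:245],None,fx=8,fy=8,interpolation=cv2.INTER_CUBIC)
b=cv2.resize(i[158:218,262:327],None,fx=8,fy=8,interpolation=cv2.INTER_CUBIC)
cv2.imwrite("pics/w3c.png",cv2.resize(np.hstack([a,b]),(800,369)))
```

```text
(no output)
```

View pics/w3c.png

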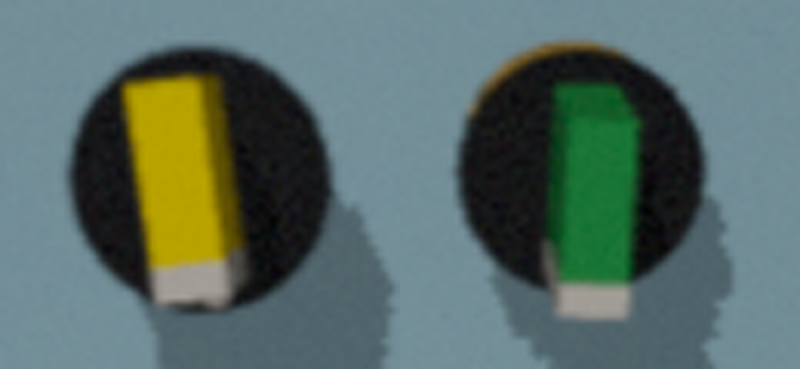

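Run:
```python
from h import *
import pickle; m=pickle.load(open("w3.pkl","rb"))
f=8*800/1040
Y=np.array([[163,80],[190,300],[198,178]])/f+[180,88]-.4
G=np.array([[601,118],[594,316]])/f+[262-65,158]-.4
G[:,0]=np.array([601,594])/f-65+262-.4
for n,A in (("Y",Y[:2]),("G",G)):
    P=unproj(m,A,.054); d=P[1]-P[0]
    print(n,A,P,"mid",P.mean(0),"len",np.linalg.norm(d),"yaw",np.arctan2(d[1],d[0]))
print("Y cap",unproj(m,[[198/f+180-.4,178/f+88-.4]],.024))
print("G cap",unproj(m,[[581/f+197-.4,170/f+158-.4]],.024))
```

```text
Y [[206.0875 100.6   ]
 [210.475  136.35  ]] [[0.5528 0.3631 0.054 ]
 [0.5382 0.3297 0.054 ]] mid [0.5455 0.3464 0.054 ] len 0.036497855687143636 yaw -1.983121370799784
G [[294.2625 176.775 ]
 [293.125  208.95  ]] [[0.5953 0.2488 0.054 ]
 [0.5775 0.2168 0.054 ]] mid [0.5864 0.2328 0.054 ] len 0.03658765468081304 yaw -2.0770657893541262
Y cap [[0.5456 0.347  0.024 ]]
G cap [[0.587  0.2337 0.024 ]]
```

Run:
```python
from h import *
plan([.586,.2325,.039],-.506)
```

```text
t 11.10 pos [0.5613 0.2722 0.2435] psi -0.501 gap 0.500 F [0.3506 0.0267 1.0699] M [-0.0812  0.0792  0.0208] q6 0.84
turn 0.005 rad; shift units x 5.11 y 1.02 z 0.56 | mm [204.5356  40.8263  22.5291] | q6 after ~ 0.85 or 0.84
```

```bash
python3 -m inch '[[0,0.2,0.5,0.28,0],[0,0.6,0.52,0.28,0],[0,1,0,0,0],[0,1,0,0,0],[0,0.9,0,0,0],[0,0.7,0,0,0],[0,0.4,0,0,0],[0,0.3,0,0,0],[0,0,0,0,0]]' 40
python3 - <<'E'
from h import *
plan([.586,.2325,.039],-.506)
i,m=grab("wrist"); crop(i,150,130,400,384,3,"w4.png")
E
```

```text
t: 12.22
tool_pos: [0.5868, 0.2333, 0.039]
tcp_rot: [1.568, 0.929, -1.569]
contact_force: [1.0, -0.2, 0.9]
finger_gap: 0.497
t 12.22 pos [0.5868 0.2333 0.039 ] psi -0.501 gap 0.497 F [ 0.9733 -0.1955  0.878 ] M [-0.0135  0.1166 -0.0154] q6 0.77
turn 0.005 rad; shift units x -0.00 y -0.01 z 0.03 | mm [-0.0455 -0.2898  1.1093] | q6 after ~ 0.77 or 0.77
```

View pics/w4.png

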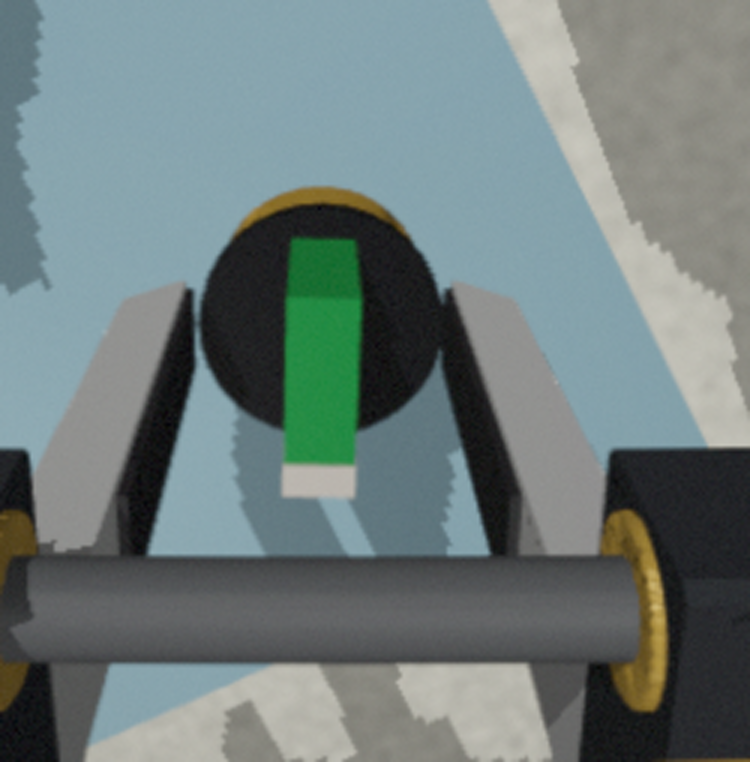

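```bash
python3 - <<'E'
from h import *
s,Rm,psi=st(); m=camera_model("wrist")
P=unproj(m,np.array([[323,297],[319,497]])/3+[150,130]-.4,.054); print(P,(P-s["tool_pos"])@Rm)
E
python3 -m inch '[[1,0,0,0,0],[1,0,0,0,0],[1,0,0,0,0],[1,0,0,0,0],[1,0,0,0,0],[1,0,0,0,0],[1,0,0,0,0],[1,0,0,0,0]]' 40
```

```text
[[0.5959 0.2485 0.054 ]
 [0.5776 0.2166 0.054 ]] [[-0.0143  0.0005 -0.0171]
 [-0.0143 -0.0002  0.0197]]
t: 13.28
tool_pos: [0.5869, 0.234, 0.0395]
tcp_rot: [1.568, 0.929, -1.568]
contact_force: [0.3, 0.1, 1.8]
finger_gap: 0.124
```

```bash
python3 -m inch '[[1,-0.5,0,0,0],[1,-1,0,0,0],[1,-1,0,0,0],[1,0,0,0,0]]'
python3 - <<'E'
from h import *
s,Rm,psi=st()
ps=.809
zt=np.array([np.sin(ps),-np.cos(ps)])
tgt=b2w([.066,0,.13]); tgt[:2]-=zt*.0013
plan(tgt,ps); print(tgt, b2w([.116,0,0]))
E
```

```text
t: 13.78
tool_pos: [0.5887, 0.2345, 0.1422]
tcp_rot: [1.573, 0.927, -1.562]
contact_force: [-0.8, -0.3, -1.7]
finger_gap: 0.123
t 13.78 pos [0.5887 0.2345 0.1422] psi -0.501 gap 0.123 F [-0.7691 -0.3247 -1.738 ] M [-0.0778  0.1062 -0.0044] q6 0.77
turn -1.310 rad; shift units x 0.30 y -5.21 z 6.95 | mm [  11.9976 -208.3178  278.1937] | q6 after ~ -0.54 or 2.08
[ 0.6463 -0.1083  0.13  ] [ 0.6973 -0.108   0.    ]
```

```bash
python3 -m inch '[[1,0,0,0,-0.187],[1,0,0,0,-0.187],[1,0,0,0,-0.187],[1,0,0,0,-0.187],[1,0,0,0,-0.187],[1,0,0,0,-0.187],[1,0,0,0,-0.187],[1,0,-0.5,0.7,0],[1,0,-0.5,0.7,0],[1,0,-0.5,0.7,0],[1,0,-0.5,0.7,0],[1,0,-0.5,0.7,0],[1,0,-0.5,0.7,0],[1,0,-0.5,0.7,0],[1,0,-0.5,0.7,0],[1,0,-0.5,0.7,0],[1,0,-0.5,0.5,0],[1,0,0,0,0]]'
python3 - <<'E'
from h import *
ps=.809
zt=np.array([np.sin(ps),-np.cos(ps)])
tgt=b2w([.066,0,.0515]); tgt[:2]-=zt*.0013
plan(tgt,ps)
i,m=grab("wrist"); cv2.imwrite("pics/w5.png",i)
E
```

```text
t: 16.02
tool_pos: [0.644, -0.1002, 0.1368]
tcp_rot: [0.598, 1.49, -0.6]
contact_force: [-0.2, 0.5, -1.5]
finger_gap: 0.126
t 16.02 pos [ 0.644  -0.1002  0.1368] psi 0.805 gap 0.126 F [-0.2313  0.5387 -1.5152] M [-0.0096 -0.0494  0.0418] q6 -1.07
turn -0.004 rad; shift units x 2.13 y -0.10 z 0.19 | mm [85.2733 -4.0148  7.5103] | q6 after ~ -1.07 or -1.06
```

View pics/w5.png

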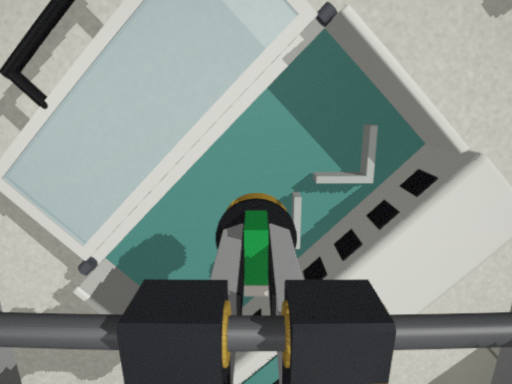

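```bash
python3 -m inch '[[1,0.5,-0.1,0.19,0],[1,0.8,0,0,0],[1,0.5,0,0,0],[1,0.25,0,0,0],[1,0,0,0,0]]'
python3 - <<'E'
from h import *
ps=.809
zt=np.array([np.sin(ps),-np.cos(ps)])
tgt=b2w([.0815,0,.0505]); tgt[:2]-=zt*.0013
plan(tgt,ps)
E
```

```text
t: 16.7
tool_pos: [0.6473, -0.1056, 0.0563]
tcp_rot: [0.596, 1.49, -0.596]
contact_force: [1.4, -0.1, -1.2]
finger_gap: 0.127
t 16.70 pos [ 0.6473 -0.1056  0.0563] psi 0.809 gap 0.127 F [ 1.3616 -0.1465 -1.1871] M [-0.013   0.073  -0.0092] q6 -1.08
turn -0.000 rad; shift units x 0.15 y 0.21 z 0.30 | mm [ 5.8144  8.3888 12.1036] | q6 after ~ -1.08 or -1.08
```

```bash
python3 -m inch '[[1,0.1,0,0,0],[1,0,0,0,0],[1,0,0,0,0]]'; python3 -m inch '[[1,0.05,0,0,0],[1,0,0,0,0],[1,0,0,0,0]]';python3 -m inch '[[1,0.05,0,0,0],[1,0,0,0,0],[1,0,0,0,0]]'
```

```text
t: 17.08
tool_pos: [0.6483, -0.1068, 0.0538]
tcp_rot: [0.597, 1.486, -0.596]
contact_force: [0.8, -0.6, -1.4]
finger_gap: 0.125
t: 17.45
tool_pos: [0.6479, -0.1068, 0.0512]
tcp_rot: [0.597, 1.487, -0.596]
contact_force: [-0.5, -0.5, -1.3]
finger_gap: 0.124
t: 17.82
tool_pos: [0.6482, -0.1068, 0.0495]
tcp_rot: [0.597, 1.487, -0.596]
contact_force: [1.1, 0.6, 0.7]
finger_gap: 0.13
```

```bash
cat >> h.py <<'E'
def nest(n,off=0.0013,base=None):
    """cell axis in nest frame mm + force in nest axes"""
    s,Rm,psi=st()
    ax=s["tool_pos"][:2]+off*Rm[:2,2]
    cor=b2w([.116,{1:.085,2:0,3:-.085}[n]])
    ex=np.array([np.cos(BY+3*np.pi/4),np.sin(BY+3*np.pi/4)]); ey=np.array([-ex[1],ex[0]])
    d=ax-cor; F=s["contact_force"][:2]
    print("t %.2f nest x %.1f y %.1f  z %.4f psi-BY %.3f  F nx %.1f ny %.1f z %.1f  Mz %.3f gap %.3f tilt %.3f"%(s["t"],d@ex*1e3,d@ey*1e3,s["tool_pos"][2],psi-BY,F@ex,F@ey,s["contact_force"][2],s["wrist_torque"][2],s["finger_gap"],np.arccos(-Rm[2,0])))
E
echo 'from h import *
import sys
nest(int(sys.argv[1]),float(sys.argv[2]))' > n.py
python3 n.py 2 .0013
python3 -m inch '[[1,-0.02,0.1,0,0],[1,0,0.06,0,0],[1,0,0,0,0]]' >/dev/null; python3 n.py 2 .0013
python3 -m inch '[[1,0,0.05,0,0],[1,0,0,0,0]]' >/dev/null; python3 n.py 2 .0013
python3 -m inch '[[1,0,0.05,0,0],[1,0,0,0,0]]' >/dev/null; python3 n.py 2 .0013
```

```text
t 17.82 nest x 35.1 y 33.0  z 0.0495 psi-BY 0.785  F nx -0.4 ny -1.2 z 0.7  Mz 0.029 gap 0.130 tilt 0.001
t 18.20 nest x 35.4 y 26.5  z 0.0498 psi-BY 0.785  F nx 0.1 ny 1.5 z -1.3  Mz -0.001 gap 0.122 tilt 0.000
t 18.45 nest x 35.3 y 24.6  z 0.0500 psi-BY 0.785  F nx 0.7 ny -0.3 z -1.0  Mz -0.029 gap 0.122 tilt 0.000
t 18.70 nest x 35.2 y 22.6  z 0.0501 psi-BY 0.785  F nx 0.6 ny -0.4 z -1.5  Mz -0.032 gap 0.125 tilt 0.000
```

```bash
python3 -m inch '[[1,0,0.04,0,0],[1,0,0,0,0]]' >/dev/null; python3 n.py 2 .0013
python3 -m inch '[[1,0,0.04,0,0],[1,0,0,0,0]]' >/dev/null; python3 n.py 2 .0013
python3 -m inch '[[1,0,0.04,0,0],[1,0,0,0,0]]' >/dev/null; python3 n.py 2 .0013
```

```text
t 18.95 nest x 35.3 y 21.0  z 0.0500 psi-BY 0.785  F nx -0.8 ny 0.6 z -1.1  Mz -0.017 gap 0.126 tilt 0.000
t 19.20 nest x 35.2 y 20.7  z 0.0501 psi-BY 0.785  F nx 0.2 ny 3.1 z 0.9  Mz -0.015 gap 0.124 tilt 0.002
t 19.45 nest x 35.3 y 20.5  z 0.0501 psi-BY 0.785  F nx -0.1 ny 7.7 z 0.7  Mz -0.003 gap 0.121 tilt 0.005
```

```bash
python3 -m inch '[[1,0,-0.06,0.1,0],[1,0,0,0.1,0],[1,0,0,0,0]]' >/dev/null; python3 n.py 2 .0013
python3 -m inch '[[1,0,0,0.08,0],[1,0,0,0,0]]' >/dev/null; python3 n.py 2 .0013
python3 -m inch '[[1,0,0,0.06,0],[1,0,0,0,0]]' >/dev/null; python3 n.py 2 .0013
python3 -m inch '[[1,0,0,0.04,0],[1,0,0,0,0]]' >/dev/null; python3 n.py 2 .0013
```

```text
t 19.82 nest x 27.3 y 20.8  z 0.0496 psi-BY 0.784  F nx 1.5 ny 3.8 z -1.3  Mz 0.052 gap 0.124 tilt 0.001
t 20.07 nest x 24.2 y 20.8  z 0.0497 psi-BY 0.785  F nx 1.6 ny 5.6 z -1.4  Mz 0.011 gap 0.123 tilt 0.001
t 20.32 nest x 21.8 y 20.7  z 0.0498 psi-BY 0.785  F nx 1.4 ny 4.0 z -1.8  Mz 0.044 gap 0.122 tilt 0.001
t 20.57 nest x 20.5 y 20.7  z 0.0499 psi-BY 0.785  F nx 2.7 ny 4.8 z -1.9  Mz 0.038 gap 0.124 tilt 0.001
```

```bash
for k in 1; do python3 -m inch '[[1,0,0,0.03,0],[1,0,0,0,0]]' >/dev/null; python3 n.py 2 .0013
python3 -m inch '[[1,0,0,0.03,0],[1,0,0,0,0]]' >/dev/null; python3 n.py 2 .0013
python3 -m inch '[[1,0,0,0.03,0],[1,0,0,0,0]]' >/dev/null; python3 n.py 2 .0013; done
```

```text
t 20.82 nest x 20.3 y 20.8  z 0.0499 psi-BY 0.784  F nx 4.3 ny 4.3 z 0.3  Mz 0.002 gap 0.125 tilt 0.003
t 21.07 nest x 20.1 y 20.7  z 0.0499 psi-BY 0.784  F nx 5.4 ny 4.6 z 0.9  Mz 0.060 gap 0.124 tilt 0.005
t 21.32 nest x 19.9 y 20.8  z 0.0498 psi-BY 0.784  F nx 8.0 ny 4.5 z 1.9  Mz 0.000 gap 0.127 tilt 0.007
```

```bash
python3 -m inch '[[1,0,0,0,0.15],[1,0,0,0,0]]' >/dev/null; python3 n.py 2 .0013
python3 -m inch '[[1,0,0,0,0.15],[1,0,0,0,0]]' >/dev/null; python3 n.py 2 .0013
python3 -m inch '[[1,0,0,0,0.15],[1,0,0,0,0]]' >/dev/null; python3 n.py 2 .0013
python3 -m inch '[[1,0,0,0,0.15],[1,0,0,0,0]]' >/dev/null; python3 n.py 2 .0013
python3 -m inch '[[1,0,0,0,0.15],[1,0,0,0,0]]' >/dev/null; python3 n.py 2 .0013
```

```text
t 21.57 nest x 19.1 y 20.7  z 0.0496 psi-BY 0.633  F nx 5.3 ny 4.4 z -0.5  Mz -0.092 gap 0.124 tilt 0.005
t 21.82 nest x 18.1 y 20.7  z 0.0497 psi-BY 0.483  F nx 4.3 ny 3.7 z -1.3  Mz -0.057 gap 0.128 tilt 0.003
t 22.07 nest x 16.6 y 20.6  z 0.0501 psi-BY 0.336  F nx 2.6 ny 3.7 z -1.2  Mz -0.102 gap 0.123 tilt 0.001
t 22.32 nest x 17.4 y 20.6  z 0.0500 psi-BY 0.188  F nx 4.7 ny 1.6 z -0.8  Mz -0.076 gap 0.127 tilt 0.002
t 22.57 nest x 18.5 y 20.5  z 0.0498 psi-BY 0.038  F nx 5.1 ny 1.6 z -0.7  Mz 0.022 gap 0.126 tilt 0.003
```

```bash
python3 -m inch '[[1,0,0,0,-0.12],[1,0,0,0,-0.13],[1,0,0,0,0],[1,0,0,0,0]]' >/dev/null; python3 n.py 2 .0013
python3 -m inch '[[1,0,0.024,0.044,0],[1,0,0,0,0]]' >/dev/null; python3 n.py 2 .0013
python3 -m inch '[[1,0,0,0,-0.05],[1,0,0,0,0]]' >/dev/null; python3 n.py 2 .0013
python3 -m inch '[[1,0,0,0,0.1],[1,0,0,0,0]]' >/dev/null; python3 n.py 2 .0013
```

```text
t 23.07 nest x 16.4 y 20.6  z 0.0502 psi-BY 0.284  F nx 2.3 ny 1.3 z -1.4  Mz 0.051 gap 0.124 tilt 0.001
t 23.32 nest x 16.2 y 20.6  z 0.0501 psi-BY 0.284  F nx 5.4 ny 0.8 z 1.1  Mz 0.130 gap 0.125 tilt 0.003
t 23.57 nest x 16.4 y 21.1  z 0.0500 psi-BY 0.334  F nx 5.5 ny 2.6 z 0.1  Mz -0.125 gap 0.127 tilt 0.004
t 23.82 nest x 16.7 y 20.6  z 0.0498 psi-BY 0.234  F nx 6.3 ny 1.2 z -1.2  Mz 0.061 gap 0.125 tilt 0.004
```

```bash
python3 -m inch '[[1,0,0,0,-0.07],[1,0.01,0.035,-0.019,0],[1,0.02,0,0,0],[1,0,0,0,0]]' >/dev/null; python3 n.py 2 .0013
python3 -m inch '[[0.7,0,0,0,0],[0.6,0,0,0,0],[0.5,0,0,0,0],[0.5,0,0,0,0],[0.5,0,0,0,0]]' >/dev/null; python3 n.py 2 .0013
```

```text
t 24.32 nest x 16.1 y 20.5  z 0.0495 psi-BY 0.304  F nx 5.7 ny 5.1 z 3.7  Mz -0.059 gap 0.125 tilt 0.004
t 24.95 nest x 13.9 y 19.0  z 0.0491 psi-BY 0.304  F nx -0.5 ny -0.1 z -0.6  Mz 0.045 gap 0.248 tilt 0.002
```

```bash
python3 -m inch '[[0.5,-0.5,0,0,0],[0.5,-1,0,0,0],[0.5,-1,0,0,0],[0.5,-1,0,0,0],[0.5,-1,0,0,0],[0.5,0,0,0,0]]' >/dev/null
python3 - <<'E'
from h import *
show()
i,m=grab("wrist"); cv2.imwrite("pics/w6.png",i)
i,m=grab("top"); crop(i,100,85,350,240,3.2,"t6c.png")
E
```

```text
t 25.70 pos [ 0.6752 -0.1112  0.2331] psi 0.328 gap 0.250 F [-0.4151  0.22   -0.1377] M [-0.0545  0.031   0.012 ] q6 -0.59
```

View pics/w6.png

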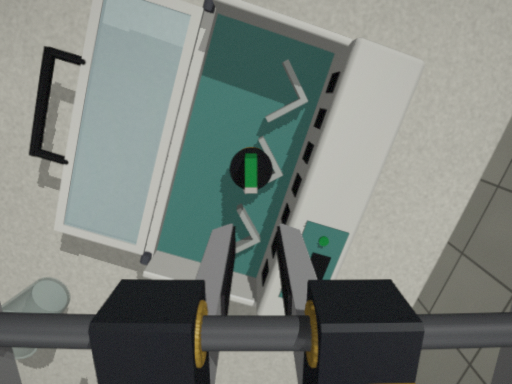

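View pics/t6c.png

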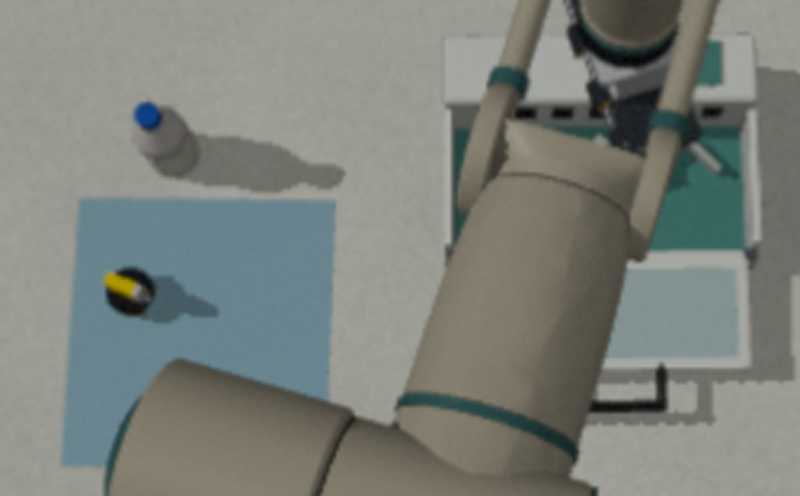

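Green stands in the middle nest. In the top view the yellow cell hasn't moved. Next is yellow.

Run:
```python
from h import *
plan([.5455,.3465,.20],-.412)
```

```text
t 25.80 pos [ 0.6728 -0.1106  0.2285] psi 0.328 gap 0.251 F [ 0.9316 -0.5599 -0.2934] M [-0.1344  0.0486  0.0091] q6 -0.59
turn 0.740 rad; shift units x 0.71 y -7.49 z -9.20 | mm [  28.5138 -299.7097 -367.908 ] | q6 after ~ 0.15 or -1.33
```

```bash
python3 -m inch '[[0,0,0,0,0.185],[0,0,0,0,0.185],[0,0,0,0,0.185],[0,0,0,0,0.185],[0,0,-0.7,-0.85,0],[0,0,-0.7,-0.85,0],[0,0,-0.7,-0.85,0],[0,0,-0.7,-0.85,0],[0,0,-0.7,-0.85,0],[0,0,-0.7,-0.85,0],[0,0,-0.7,-0.85,0],[0,0,-0.7,-0.85,0],[0,0.2,-0.7,-0.85,0],[0,0.2,-0.7,-0.85,0],[0,0.2,-0.49,-0.7,0],[0,0,0,0,0],[0,0,0,0,0]]' 40
python3 - <<'E'
from h import *
plan([.5455,.3465,.039],-.412)
s,Rm,psi=st()
i,m=grab("wrist"); cv2.imwrite("pics/w7.png",i); crop(i,150,100,350,260,4,"w7c.png")
E
```

```text
t: 27.92
tool_pos: [0.5454, 0.3455, 0.2035]
tcp_rot: [1.503, 0.985, -1.508]
contact_force: [0.7, 0.6, -0.8]
finger_gap: 0.498
t 27.93 pos [0.5454 0.3455 0.2035] psi -0.412 gap 0.498 F [ 0.7145  0.6026 -0.7937] M [-0.0494  0.0588 -0.0234] q6 0.87
turn 0.000 rad; shift units x 4.11 y -0.00 z -0.03 | mm [164.5353  -0.1452  -1.326 ] | q6 after ~ 0.87 or 0.87
```

View pics/w7c.png

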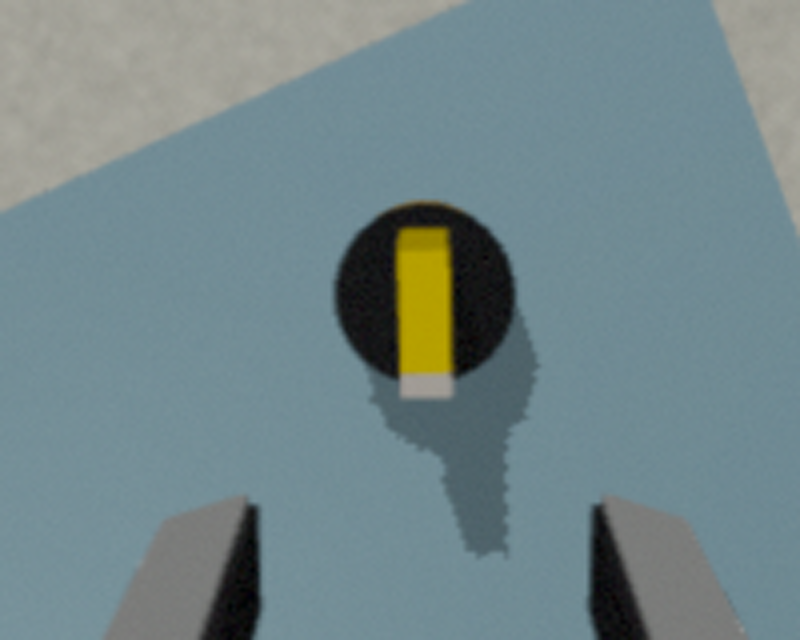

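Run:
```python
from h import *
s,Rm,psi=st(); m=camera_model("wrist")
P=unproj(m,np.array([[424,249],[427,397]])/4+[150,100]-.4,.054); print(P,(P-s["tool_pos"])@Rm)
d=P[1]-P[0]; print(np.arctan2(d[1],d[0])+np.pi/2-psi, P.mean(0))
mid=P.mean(0); plan([mid[0],mid[1],.039])
```

```text
[[0.5531 0.363  0.054 ]
 [0.539  0.3291 0.054 ]] [[ 0.1501 -0.0003 -0.0194]
 [ 0.1501  0.0003  0.0173]]
0.018270014248386146 [0.546  0.3461 0.054 ]
t 27.98 pos [0.5458 0.3453 0.2041] psi -0.413 gap 0.503 F [-0.2301  0.6048 -0.3729] M [-0.093   0.1069  0.0219] q6 0.87
turn -0.000 rad; shift units x 4.13 y -0.00 z -0.03 | mm [165.1162  -0.0087  -1.0616] | q6 after ~ 0.87 or 0.87
```

```bash
python3 -m inch '[[0,0.4,0,-0.03,-0.015],[0,0.8,0,0,0],[0,0.9,0,0,0],[0,0.8,0,0,0],[0,0.6,0,0,0],[0,0.4,0,0,0],[0,0.23,0,0,0],[0,0,0,0,0]]' 40
python3 - <<'E'
from h import *
plan([.546,.3461,.039])
s,Rm,psi=st()
i,m=grab("wrist"); crop(i,150,130,400,384,3,"w8.png")
E
```

```text
t: 28.98
tool_pos: [0.5462, 0.3473, 0.0393]
tcp_rot: [1.495, 0.995, -1.496]
contact_force: [0.0, -0.7, 0.5]
finger_gap: 0.501
t 28.98 pos [0.5462 0.3473 0.0393] psi -0.397 gap 0.501 F [ 0.0074 -0.7418  0.5377] M [-0.0757  0.1352 -0.0211] q6 0.86
turn -0.000 rad; shift units x 0.01 y 0.01 z 0.03 | mm [0.318  0.3165 1.217 ] | q6 after ~ 0.86 or 0.86
```

View pics/w8.png

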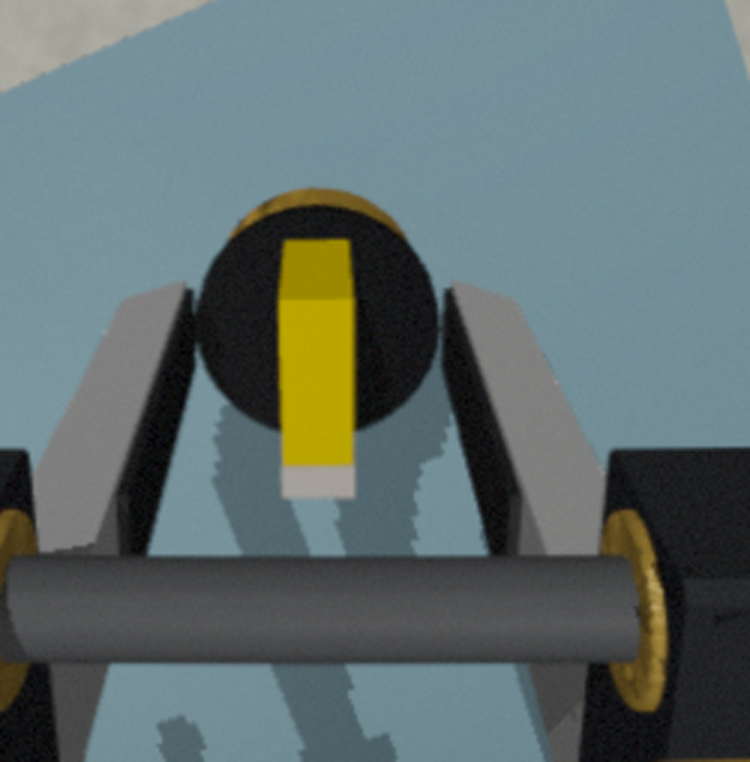

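```bash
python3 -m inch '[[1,0,0,0,0],[1,0,0,0,0],[1,0,0,0,0],[1,0,0,0,0],[1,0,0,0,0],[1,0,0,0,0],[1,0,0,0,0],[1,0,0,0,0],[1,-0.5,0,0,0],[1,-1,0,0,0],[1,-1,0,0,0],[1,0,0,0,0]]' 40
python3 - <<'E'
from h import *
ps=.809
zt=np.array([np.sin(ps),-np.cos(ps)])
tgt=b2w([.066,.085,.14]); tgt[:2]-=zt*.0013
plan(tgt,ps)
E
```

```text
t: 30.52
tool_pos: [0.5482, 0.3485, 0.1427]
tcp_rot: [1.501, 0.994, -1.489]
contact_force: [-0.4, -0.6, -1.3]
finger_gap: 0.128
t 30.52 pos [0.5482 0.3485 0.1427] psi -0.397 gap 0.128 F [-0.4268 -0.6366 -1.2767] M [-0.1321  0.1217  0.0112] q6 0.86
turn -1.206 rad; shift units x 0.05 y -5.07 z 8.16 | mm [   2.1374 -202.6938  326.217 ] | q6 after ~ -0.35 or 2.06
```

```bash
python3 -m inch '[[1,0,0,0,-0.172],[1,0,0,0,-0.172],[1,0,0,0,-0.172],[1,0,0,0,-0.172],[1,0,0,0,-0.172],[1,0,0,0,-0.172],[1,0,0,0,-0.174],[1,0,-0.5,0.8,0],[1,0,-0.5,0.8,0],[1,0,-0.5,0.8,0],[1,0,-0.5,0.8,0],[1,0,-0.5,0.8,0],[1,0,-0.5,0.8,0],[1,0,-0.5,0.8,0],[1,0,-0.5,0.8,0],[1,0,-0.5,0.8,0],[1,0,-0.5,0.8,0],[1,0,0,0,0]]'
python3 - <<'E'
from h import *
ps=.809
zt=np.array([np.sin(ps),-np.cos(ps)])
tgt=b2w([.068,.085,.0515]); tgt[:2]-=zt*.0013
plan(tgt,ps)
i,m=grab("wrist"); cv2.imwrite("pics/w9.png",i)
E
```

```text
t: 32.78
tool_pos: [0.6391, -0.0206, 0.1371]
tcp_rot: [0.597, 1.49, -0.6]
contact_force: [0.3, 1.2, -1.7]
finger_gap: 0.12
t 32.77 pos [ 0.6391 -0.0206  0.1371] psi 0.806 gap 0.120 F [ 0.3359  1.1805 -1.6884] M [-0.0029  0.0307 -0.0435] q6 -0.95
turn -0.003 rad; shift units x 2.14 y 0.08 z 0.18 | mm [85.5816  3.28    7.212 ] | q6 after ~ -0.95 or -0.94
```

View pics/w9.png

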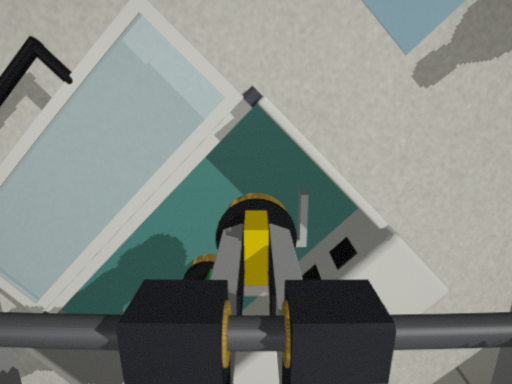

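```bash
python3 -m inch '[[1,0.5,0.08,0.18,0],[1,0.8,0,0,0],[1,0.5,0,0,0],[1,0.25,0,0,0],[1,0.1,0,0,0],[1,0,0,0,0]]' >/dev/null; python3 n.py 1 .0013;  python3 -m inch '[[1,0.05,0,0,0],[1,0,0,0,0],[1,0,0,0,0]]' >/dev/null; python3 n.py 1 .0013
```

```text
t 33.58 nest x 35.2 y 31.1  z 0.0537 psi-BY 0.786  F nx -0.1 ny -0.3 z -1.6  Mz -0.013 gap 0.124 tilt 0.000
t 33.95 nest x 35.0 y 31.4  z 0.0521 psi-BY 0.785  F nx 0.1 ny -0.4 z -2.3  Mz -0.005 gap 0.126 tilt 0.001
```

```bash
python3 -m inch '[[1,0.04,0,0,0],[1,0,0,0,0],[1,0,0,0,0]]' >/dev/null; python3 n.py 1 .0013;  python3 -m inch '[[1,0.015,0,0,0],[1,0,0,0,0]]' >/dev/null; python3 n.py 1 .0013
python3 -m inch '[[1,0,0.1,0,0],[1,0,0.06,0,0],[1,0,0,0,0]]' >/dev/null; python3 n.py 1 .0013
python3 -m inch '[[1,0,0.05,0,0],[1,0,0,0,0]]' >/dev/null; python3 n.py 1 .0013
python3 -m inch '[[1,0,0.03,0,0],[1,0,0,0,0]]' >/dev/null; python3 n.py 1 .0013
```

```text
t 34.33 nest x 35.2 y 31.5  z 0.0500 psi-BY 0.785  F nx -0.6 ny 0.4 z -0.7  Mz 0.062 gap 0.125 tilt 0.000
t 34.58 nest x 35.1 y 31.5  z 0.0499 psi-BY 0.786  F nx 0.4 ny 1.4 z 1.6  Mz 0.014 gap 0.130 tilt 0.000
t 34.95 nest x 34.8 y 25.0  z 0.0499 psi-BY 0.786  F nx 0.1 ny 2.5 z 5.1  Mz 0.062 gap 0.124 tilt 0.001
t 35.20 nest x 34.8 y 23.3  z 0.0499 psi-BY 0.786  F nx -0.4 ny 3.0 z 5.5  Mz -0.021 gap 0.123 tilt 0.001
t 35.45 nest x 34.8 y 22.3  z 0.0499 psi-BY 0.786  F nx 0.1 ny 4.2 z 5.7  Mz 0.013 gap 0.126 tilt 0.001
```

```bash
python3 -m inch '[[1,-0.045,0,0,0],[1,0,0,0,0]]' >/dev/null; python3 n.py 1 .0013
python3 -m inch '[[1,0,0.03,0,0],[1,0,0,0,0]]' >/dev/null; python3 n.py 1 .0013
python3 -m inch '[[1,0,0.03,0,0],[1,0,0,0,0]]' >/dev/null; python3 n.py 1 .0013
python3 -m inch '[[1,0,0.03,0,0],[1,0,0,0,0]]' >/dev/null; python3 n.py 1 .0013
```

```text
t 35.70 nest x 35.4 y 21.4  z 0.0507 psi-BY 0.785  F nx 0.2 ny 0.4 z -1.1  Mz 0.024 gap 0.121 tilt 0.001
t 35.95 nest x 35.5 y 20.9  z 0.0508 psi-BY 0.786  F nx 0.1 ny 0.4 z -2.0  Mz 0.038 gap 0.122 tilt 0.001
t 36.20 nest x 35.5 y 20.7  z 0.0508 psi-BY 0.786  F nx -0.0 ny 4.4 z -1.7  Mz -0.000 gap 0.128 tilt 0.003
t 36.45 nest x 35.5 y 20.6  z 0.0508 psi-BY 0.786  F nx -0.8 ny 6.6 z -1.8  Mz -0.101 gap 0.127 tilt 0.005
```

```bash
python3 -m inch '[[1,0,-0.03,0.12,0],[1,0,0,0.1,0],[1,0,0,0.1,0],[1,0,0,0,0]]' >/dev/null; python3 n.py 1 .0013
python3 -m inch '[[1,0,0,0.04,0],[1,0,0,0,0]]' >/dev/null; python3 n.py 1 .0013
python3 -m inch '[[1,0,0,0.03,0],[1,0,0,0,0]]' >/dev/null; python3 n.py 1 .0013
python3 -m inch '[[1,0,0,0.03,0],[1,0,0,0,0]]' >/dev/null; python3 n.py 1 .0013
python3 -m inch '[[1,0,0,0.03,0],[1,0,0,0,0]]' >/dev/null; python3 n.py 1 .0013
```

```text
t 36.95 nest x 23.1 y 20.7  z 0.0506 psi-BY 0.785  F nx 2.1 ny 6.0 z -0.9  Mz 0.013 gap 0.124 tilt 0.003
t 37.20 nest x 21.9 y 20.7  z 0.0506 psi-BY 0.786  F nx 2.1 ny 4.9 z -1.3  Mz 0.017 gap 0.121 tilt 0.004
t 37.45 nest x 20.8 y 20.7  z 0.0506 psi-BY 0.786  F nx 2.0 ny 4.2 z -1.8  Mz 0.062 gap 0.127 tilt 0.004
t 37.70 nest x 19.6 y 20.7  z 0.0506 psi-BY 0.786  F nx 2.1 ny 5.2 z -1.4  Mz 0.003 gap 0.122 tilt 0.004
t 37.95 nest x 18.4 y 20.7  z 0.0506 psi-BY 0.786  F nx 1.9 ny 5.9 z -1.6  Mz 0.032 gap 0.125 tilt 0.004
```

```bash
python3 -m inch '[[1,0,0,0.03,0],[1,0,0,0,0]]' >/dev/null; python3 n.py 1 .0013
python3 -m inch '[[1,0,0,0.03,0],[1,0,0,0,0]]' >/dev/null; python3 n.py 1 .0013
python3 -m inch '[[1,0,0,0.03,0],[1,0,0,0,0]]' >/dev/null; python3 n.py 1 .0013
python3 -m inch '[[1,0,0,0.03,0],[1,0,0,0,0]]' >/dev/null; python3 n.py 1 .0013
```

```text
t 38.20 nest x 17.2 y 20.7  z 0.0506 psi-BY 0.786  F nx 2.6 ny 4.7 z -0.8  Mz 0.012 gap 0.126 tilt 0.004
t 38.45 nest x 16.9 y 20.7  z 0.0506 psi-BY 0.786  F nx 3.8 ny 4.8 z 0.2  Mz 0.041 gap 0.130 tilt 0.006
t 38.70 nest x 16.7 y 20.7  z 0.0506 psi-BY 0.785  F nx 5.1 ny 4.6 z 0.1  Mz 0.076 gap 0.128 tilt 0.007
t 38.95 nest x 16.7 y 20.7  z 0.0506 psi-BY 0.785  F nx 8.2 ny 4.9 z 1.7  Mz 0.135 gap 0.119 tilt 0.009
```

```bash
python3 -m inch '[[1,0,0,0,-0.06],[1,0,0,0,0]]' >/dev/null; python3 n.py 1 .0013
python3 -m inch '[[1,0,0,0,-0.05],[1,0,0,0,0]]' >/dev/null; python3 n.py 1 .0013
python3 -m inch '[[1,0,0,0,-0.05],[1,0,0,0,0]]' >/dev/null; python3 n.py 1 .0013
python3 -m inch '[[1,0,0,0,-0.06],[1,0,0,0,0]]' >/dev/null; python3 n.py 1 .0013
```

```text
t 39.20 nest x 16.3 y 20.8  z 0.0504 psi-BY 0.845  F nx 6.3 ny 3.2 z -0.3  Mz -0.069 gap 0.124 tilt 0.009
t 39.45 nest x 16.7 y 20.8  z 0.0502 psi-BY 0.895  F nx 6.3 ny 4.6 z -0.7  Mz -0.072 gap 0.119 tilt 0.010
t 39.70 nest x 17.2 y 21.0  z 0.0501 psi-BY 0.945  F nx 8.2 ny 4.7 z -0.6  Mz -0.177 gap 0.122 tilt 0.011
t 39.95 nest x 17.7 y 21.2  z 0.0501 psi-BY 1.005  F nx 8.9 ny 4.7 z 1.5  Mz -0.168 gap 0.127 tilt 0.012
```

```bash
python3 -m inch '[[1,0,0,0,0.09],[1,0,0,0,0.08],[1,0,0,0,0],[1,0,0,0,0]]' >/dev/null; python3 n.py 1 .0013
python3 -m inch '[[1,0.02,0.02,-0.02,0],[1,0.02,0,0,0],[1,0,0,0,0]]' >/dev/null; python3 n.py 1 .0013
```

```text
t 40.45 nest x 16.2 y 20.7  z 0.0501 psi-BY 0.835  F nx 5.8 ny 4.0 z -0.8  Mz -0.028 gap 0.126 tilt 0.009
t 40.83 nest x 16.3 y 20.7  z 0.0500 psi-BY 0.835  F nx 6.1 ny 7.7 z 5.0  Mz -0.026 gap 0.124 tilt 0.007
```

Yellow is bedded: depth 16.2 mm, torque about zero, the same depth as green. Now I'll release it and rise.

```bash
python3 -m inch '[[0.7,0,0,0,0],[0.6,0,0,0,0],[0.5,0,0,0,0],[0.5,0,0,0,0],[0.5,0,0,0,0]]' >/dev/null; python3 n.py 1 .0013
python3 -m inch '[[0.5,-0.5,0,0,0],[0.5,-1,0,0,0],[0.5,-1,0,0,0],[0.5,-1,0,0,0],[0.5,-1,0,0,0],[0.5,0,0,0,0]]' >/dev/null
python3 - <<'E'
from h import *
plan([.61,-.06,.26],BY)
E
```

```text
t 41.45 nest x 12.8 y 18.1  z 0.0499 psi-BY 0.835  F nx -0.2 ny 0.7 z 0.5  Mz -0.019 gap 0.250 tilt 0.001
t 42.20 pos [ 0.6741 -0.0268  0.2338] psi 0.859 gap 0.251 F [ 0.6066 -0.3558 -0.1459] M [-0.0679  0.0081 -0.0456] q6 -1.00
turn 0.836 rad; shift units x -0.67 y -1.62 z 0.79 | mm [-26.7215 -64.6236  31.7406] | q6 after ~ -0.17 or -1.84
```

```bash
python3 -m inch '[[0,-0.2,0,0,0.167],[0,-0.2,0,0,0.167],[0,-0.2,0,0,0.167],[0,0,0,0,0.167],[0,0,0,0,0.167],[0,0,-0.8,0.4,0],[0,0,-0.8,0.4,0],[0,0,0,0,0],[0,0,0,0,0]]'
python3 - <<'E'
from h import *
show()
i,m=grab("wrist"); cv2.imwrite("pics/w10.png",i)
import pickle; pickle.dump(m,open("w10.pkl","wb"))
i,m=grab("scene"); crop(i,80,120,260,290,4,"s10.png")
E
```

```text
t: 43.32
tool_pos: [0.609, -0.0599, 0.2528]
tcp_rot: [1.192, 1.221, -1.191]
contact_force: [0.2, -0.5, -0.6]
finger_gap: 0.498
t 43.33 pos [ 0.609  -0.0599  0.2528] psi 0.024 gap 0.498 F [ 0.2127 -0.4863 -0.5987] M [-0.0891 -0.0056 -0.0216] q6 -0.24
```

View pics/w10.png

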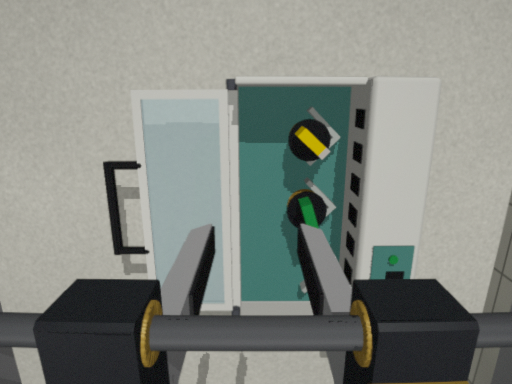

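View pics/s10.png

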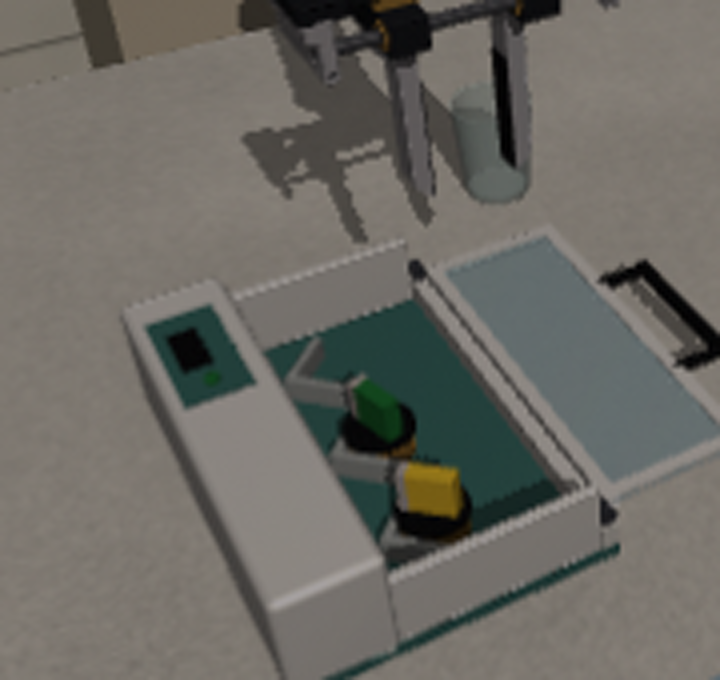

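Run:
```python
from h import *
i=cv2.imread("pics/w10.png"); crop(i,270,95,370,245,5,"w10c.png")
```

```text
(no output)
```

View pics/w10c.png

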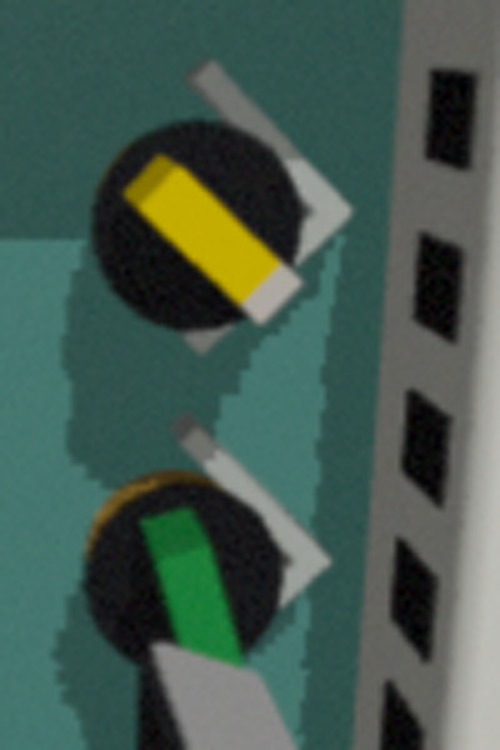

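Run:
```python
from h import *
import pickle; m=pickle.load(open("w10.pkl","rb"))
c=lambda p: np.array(p)/5+np.array([270,95])-.4
C=unproj(m,[c((196,224)),c((184,576))],.034); A=unproj(m,[c((353,211)),c((332,562))],.028)
print(C,A)
B=np.array([[np.cos(BY),np.sin(BY)],[-np.sin(BY),np.cos(BY)]])
ex=np.array([-1,1])/2**.5; ey=np.array([-1,-1])/2**.5
for k in range(2):
    d=B@(C[k]-A[k])[:2]*1e3; d[0]+=8.5; print("rel corner bay",d,"nest x,y",d@ex,d@ey)
print("cells diff",B@(C[0]-C[1])[:2]*1e3, "apex diff",B@(A[0]-A[1])[:2]*1e3)
```

```text
[[ 0.6686 -0.0258  0.034 ]
 [ 0.671  -0.11    0.034 ]] [[ 0.7056 -0.0226  0.028 ]
 [ 0.7079 -0.1077  0.028 ]]
rel corner bay [-28.6568  -2.3424] nest x,y 18.607049558285404 21.919747617125324
rel corner bay [-28.4908  -1.4961] nest x,y 19.088180640465616 21.203933652829505
cells diff [-0.4561 84.2472] apex diff [-0.2901 85.0935]
```

```bash
python3 -m inch '[[-1,0.3,0.4,0.9,0],[-1,0.3,0.4,0.9,0],[-1,0,0,0,0],[-1,0,0,0,0]]'
python3 - <<'E'
from h import *
i,m=grab("wrist"); cv2.imwrite("pics/w11.png",i); crop(i,170,40,320,190,5,"w11c.png")
import pickle; pickle.dump(m,open("w11.pkl","wb"))
E
```

```text
t: 43.92
tool_pos: [0.6426, -0.1306, 0.2292]
tcp_rot: [1.192, 1.222, -1.191]
contact_force: [-0.5, 0.3, -0.7]
finger_gap: 0.891
```

View pics/w11c.png

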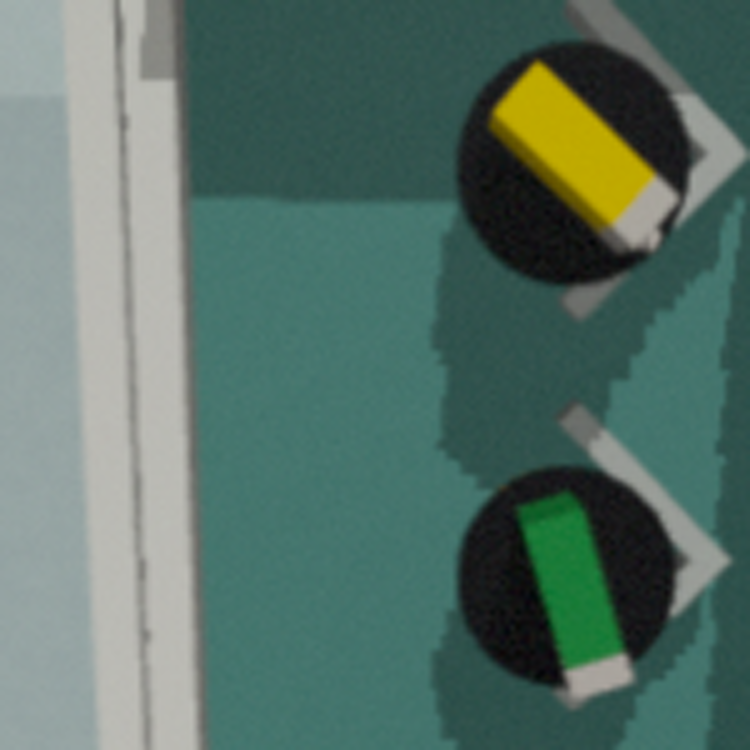

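Run:
```python
from h import *
import pickle; m=pickle.load(open("w11.pkl","rb"))
c=lambda p: np.array(p)/5+np.array([170,40])-.4
C=unproj(m,[c((574,163)),c((567,576))],.034); A=unproj(m,[c((748,154)),c((732,562))],.028)
B=np.array([[np.cos(BY),np.sin(BY)],[-np.sin(BY),np.cos(BY)]])
ex=np.array([-1,1])/2**.5; ey=np.array([-1,-1])/2**.5
for k in range(2):
    d=B@(C[k]-A[k])[:2]*1e3; d[0]+=8.5; print("rel corner bay",d,"nest x,y",d@ex,d@ey)
print("cells diff",B@(C[0]-C[1])[:2]*1e3, "apex diff",B@(A[0]-A[1])[:2]*1e3)
plan(b2w([-.145,0,.12]),BY)
```

```text
rel corner bay [-27.9597  -2.3298] nest x,y 18.12305628523625 21.417904800755576
rel corner bay [-28.0882  -2.1353] nest x,y 18.351444272489484 21.371233268523252
cells diff [-0.1765 84.823 ] apex diff [-0.305  85.0175]
t 43.98 pos [ 0.6425 -0.1303  0.2297] psi 0.025 gap 0.931 F [ 0.4364 -0.0697 -0.1054] M [-0.0624  0.0977  0.0206] q6 -0.33
turn 0.001 rad; shift units x 2.74 y -5.14 z -0.52 | mm [ 109.7073 -205.7685  -20.9173] | q6 after ~ -0.33 or -0.33
```

```bash
python3 -m inch '[[0.3,0,-0.8,-0.1,0],[0.3,0,-0.9,-0.1,0],[0.3,0,-0.9,-0.1,0],[0.3,0.5,-0.9,-0.1,0],[0.3,0.7,-0.9,-0.1,0],[0.3,0.7,-0.74,-0.02,0],[0.3,0.4,0,0,0],[0.3,0,0,0,0]]'
python3 - <<'E'
from h import *
plan([.4365,-.1145,.0275],BY)
i,m=grab("wrist"); cv2.imwrite("pics/w12.png",i)
E
```

```text
t: 44.98
tool_pos: [0.4354, -0.1143, 0.1376]
tcp_rot: [1.191, 1.222, -1.191]
contact_force: [0.3, -0.2, 0.7]
finger_gap: 0.35
t 44.98 pos [ 0.4354 -0.1143  0.1376] psi 0.025 gap 0.350 F [ 0.2501 -0.1771  0.6734] M [-0.1025 -0.0194 -0.0056] q6 -0.44
turn 0.001 rad; shift units x 2.75 y 0.03 z 0.01 | mm [110.0895   1.1116   0.3126] | q6 after ~ -0.44 or -0.44
```

View pics/w12.png

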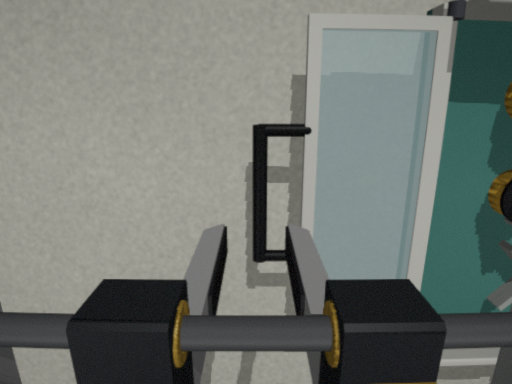

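```bash
python3 -m inch '[[0.3,0.6,0.03,0,0],[0.3,0.8,0,0,0],[0.3,0.7,0,0,0],[0.3,0.4,0,0,0],[0.3,0.25,0,0,0],[0.3,0,0,0,0],[1,0,0,0,0],[1,0,0,0,0],[1,0,0,0,0],[1,0,0,0,0],[1,0,0,0,0]]' 25
python3 - <<'E'
from h import *
s,Rm,psi=st(); show()
p=s["tool_pos"]; zb=p[2]+.008
rel=(p[:2]-BO)@[np.cos(BY),np.sin(BY)]; print("r",np.hypot(rel,zb-.035),"a",np.arctan2(rel,zb-.035))
prev=None
for a in np.linspace(-1.566,.524,22):
    P=np.array([.145*np.sin(a),-.145*np.cos(a)])/.04
    if prev is not None: print("%.3f  x %.3f y %.3f"%(a,P[1]-prev[1],P[0]-prev[0]))
    prev=P
E
```

```text
t: 46.4
tool_pos: [0.4383, -0.1156, 0.0281]
tcp_rot: [1.192, 1.219, -1.191]
contact_force: [1.3, 0.1, 3.1]
finger_gap: 0.117
t 46.40 pos [ 0.4383 -0.1156  0.0281] psi 0.024 gap 0.117 F [1.2964 0.0827 3.1269] M [ 0.1232 -0.2087  0.0105] q6 -0.44
r 0.14303871611353608 a -1.5630227950384712
-1.466  x -0.360 y 0.020
-1.367  x -0.356 y 0.055
-1.267  x -0.349 y 0.090
-1.168  x -0.338 y 0.125
-1.068  x -0.324 y 0.158
-0.969  x -0.307 y 0.189
-0.869  x -0.287 y 0.219
-0.770  x -0.264 y 0.246
-0.670  x -0.238 y 0.271
-0.571  x -0.210 y 0.293
-0.471  x -0.180 y 0.313
-0.372  x -0.148 y 0.329
-0.272  x -0.114 y 0.342
-0.173  x -0.080 y 0.352
-0.073  x -0.044 y 0.358
0.026  x -0.008 y 0.361
0.126  x 0.027 y 0.360
0.225  x 0.063 y 0.355
0.325  x 0.098 y 0.347
0.424  x 0.132 y 0.336
0.524  x 0.165 y 0.321
```

```bash
python3 -m inch '[[1,-0.36,0.02,0,0],[1,-0.36,0.05,0,0],[1,-0.35,0.09,0,0],[1,-0.34,0.13,0,0],[1,-0.32,0.16,0,0],[1,-0.31,0.19,0,0],[1,-0.29,0.22,0,0],[1,-0.26,0.25,0,0],[1,-0.24,0.27,0,0],[1,-0.21,0.29,0,0],[1,-0.18,0.31,0,0],[1,-0.15,0.33,0,0]]' 25
python3 - <<'E'
from h import *
s,Rm,psi=st(); show()
p=s["tool_pos"]; zb=p[2]+.008
rel=(p[:2]-BO)@[np.cos(BY),np.sin(BY)]; print("r",np.hypot(rel,zb-.035),"a",np.arctan2(rel,zb-.035))
E
```

```text
t: 47.9
tool_pos: [0.5259, -0.1134, 0.1646]
tcp_rot: [1.186, 1.226, -1.198]
contact_force: [-9.2, -3.7, 9.3]
finger_gap: 0.119
t 47.90 pos [ 0.5259 -0.1134  0.1646] psi 0.025 gap 0.119 F [-9.1789 -3.7196  9.2857] M [-0.4215  1.8354  0.0711] q6 -0.36
r 0.1483735116108434 a -0.38325304942613864
```

```bash
python3 -m inch '[[1,0,0,0,0],[1,0,0,0,0]]' 25; python3 -m inch '[[1,-0.1,0.34,0,0],[1,-0.07,0.35,0,0],[1,-0.03,0.36,0,0],[1,0,0.36,0,0],[1,0.04,0.36,0,0],[1,0.07,0.355,0,0],[1,0.1,0.345,0,0]]' 25
python3 - <<'E'
from h import *
s,Rm,psi=st(); show()
p=s["tool_pos"]; zb=p[2]+.008
rel=(p[:2]-BO)@[np.cos(BY),np.sin(BY)]; print("rel",rel,"r",np.hypot(rel,zb-.035),"a",np.arctan2(rel,zb-.035))
E
```

```text
t: 48.15
tool_pos: [0.5291, -0.1134, 0.1657]
tcp_rot: [1.19, 1.22, -1.192]
contact_force: [-7.5, -0.9, 13.3]
finger_gap: 0.117
t: 49.02
tool_pos: [0.6299, -0.111, 0.1646]
tcp_rot: [1.192, 1.218, -1.19]
contact_force: [-2.1, -1.2, 4.6]
finger_gap: 0.12
t 49.02 pos [ 0.6299 -0.111   0.1646] psi 0.024 gap 0.120 F [-2.0889 -1.2296  4.5652] M [-0.3766  0.5766 -0.055 ] q6 -0.31
rel 0.048578206517237876 r 0.1458894854328864 a 0.33946162725788315
```

```bash
python3 -m inch '[[1,0.08,0.21,0,0],[1,0.1,0.2,0,0],[1,0.1,0.2,0,0],[1,0,0,0,0],[1,0,0,0,0]]' 25
python3 - <<'E'
from h import *
s,Rm,psi=st(); show()
p=s["tool_pos"]; zb=p[2]+.008
rel=(p[:2]-BO)@[np.cos(BY),np.sin(BY)]; print("rel",rel,"r",np.hypot(rel,zb-.035),"a",np.arctan2(rel,zb-.035))
E
```

```text
t: 49.65
tool_pos: [0.6554, -0.1104, 0.1519]
tcp_rot: [1.194, 1.216, -1.188]
contact_force: [4.2, -0.9, 4.9]
finger_gap: 0.116
t 49.65 pos [ 0.6554 -0.1104  0.1519] psi 0.024 gap 0.116 F [ 4.2284 -0.9172  4.868 ] M [-0.1976 -0.6364  0.0225] q6 -0.30
rel 0.07404576850576451 r 0.14520196679799 a 0.5351268679853222
```

```bash
python3 -m inch '[[1,0.04,0.07,0,0],[1,0,0,0,0],[1,0,0,0,0]]' 25; python3 -m inch '[[1,0.04,0.07,0,0],[1,0,0,0,0],[1,0,0,0,0]]' 25
python3 - <<'E'
from h import *
s,Rm,psi=st(); show()
p=s["tool_pos"]; zb=p[2]+.008
rel=(p[:2]-BO)@[np.cos(BY),np.sin(BY)]; print("rel",rel,"r",np.hypot(rel,zb-.035),"a",np.arctan2(rel,zb-.035))
E
```

```text
t: 50.02
tool_pos: [0.6558, -0.1103, 0.1514]
tcp_rot: [1.192, 1.219, -1.191]
contact_force: [-0.0, -0.7, 10.9]
finger_gap: 0.118
t: 50.4
tool_pos: [0.6559, -0.1104, 0.1514]
tcp_rot: [1.189, 1.222, -1.194]
contact_force: [-6.9, -1.1, 20.1]
finger_gap: 0.122
t 50.40 pos [ 0.6559 -0.1104  0.1514] psi 0.024 gap 0.122 F [-6.9109 -1.1208 20.052 ] M [-0.2172  1.4295  0.0282] q6 -0.29
rel 0.07454162344835426 r 0.14498297931827447 a 0.5400052721198746
```

```bash
python3 -m inch '[[1,-0.06,-0.1,0,0],[0.3,0,0,0,0],[0.3,0,0,0,0],[0.3,0,0,0,0],[0.3,0,0,0,0],[0.3,-0.5,0,0,0],[0.3,-1,0,0,0],[0.3,-1,0,0,0],[0.3,-1,0,0,0],[0.3,0,-0.8,0,0],[0.3,0,-1,0,0],[0.3,0,-1,0,0],[0.3,0,-1,-0.8,0],[0.3,0,-1,-0.8,0],[0.3,0,-1,-1,0],[0.3,0,0,0,0]]'
python3 - <<'E'
from h import *
show()
i,m=grab("top"); cv2.imwrite("pics/t13.png",i); crop(i,225,85,350,180,6,"t13b.png")
i,m=grab("scene"); cv2.imwrite("pics/s13.png",i); crop(i,80,120,260,290,4,"s13c.png")
E
```

```text
t: 52.4
tool_pos: [0.4172, -0.0098, 0.2905]
tcp_rot: [1.19, 1.223, -1.189]
contact_force: [0.6, -0.1, 0.4]
finger_gap: 0.351
t 52.40 pos [ 0.4172 -0.0098  0.2905] psi 0.027 gap 0.351 F [ 0.5983 -0.1492  0.4156] M [-0.0646  0.0434  0.0046] q6 -0.22
```

View pics/t13b.png

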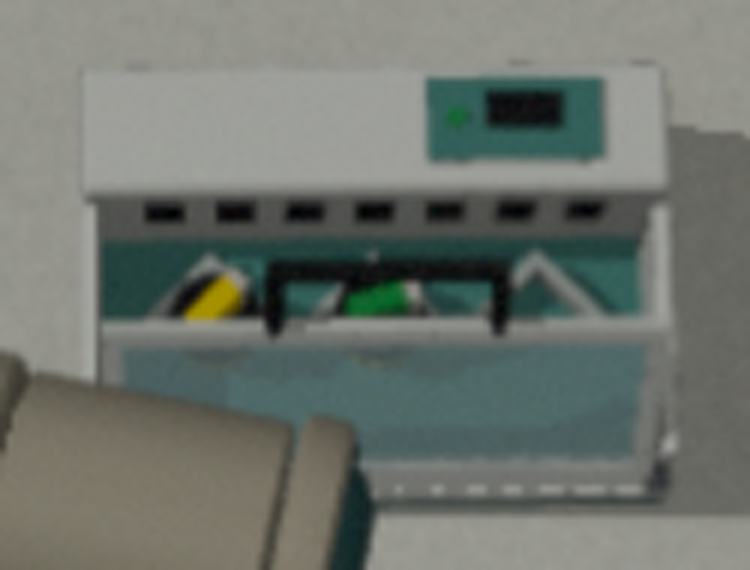

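View pics/t13.png

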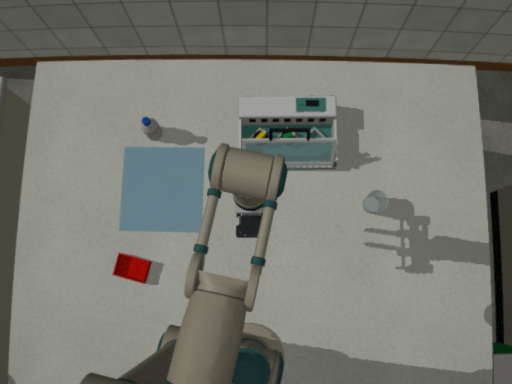

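View pics/s13c.png

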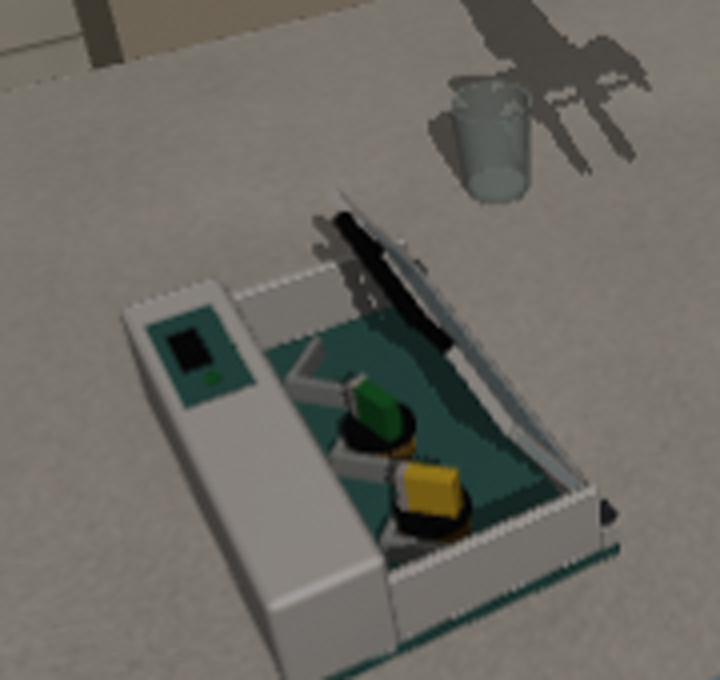

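Run:
```python
from h import *
a=cv2.imread("pics/s10.png").astype(int); b=cv2.imread("pics/s13c.png").astype(int)
def cen(im,k):
    B,G,R_=im[...,0],im[...,1],im[...,2]
    M=(R_>100)&(G>80)&(B<60) if k=='y' else (G>R_+35)&(G>B+25)&(G>70)
    M[:380]=0 if k=='y' else M[:380]; M[:360]=0
    ys,xs=np.nonzero(M); return len(xs),xs.mean()/4,ys.mean()/4
for k in 'yg': print(k,cen(a,k),cen(b,k))
m=camera_model("top")
P=unproj(m,np.array([[270,272],[512,270]])/6+[225,85]-.4,.1606); print(P)
Bm=np.array([[np.cos(BY),np.sin(BY)],[-np.sin(BY),np.cos(BY)]])
print([Bm@(p[:2]-BO) for p in P], "expected x .0725")
a0=cv2.imread("pics/top0.png").astype(int); a1=cv2.imread("pics/t13.png").astype(int)
for n,(x0,y0,x1,y1) in dict(bottle=(135,110,165,145),tray=(105,245,160,290),beaker=(355,185,392,218)).items(): print(n,np.abs(a0-a1)[y0:y1,x0:x1].mean())
```

```text
y (2192, np.float64(107.55485857664233), np.float64(122.05075273722628)) (2167, np.float64(107.4906552838025), np.float64(122.03299492385787))
g (22, np.float64(90.6590909090909), np.float64(95.85227272727273)) (12, np.float64(90.45833333333333), np.float64(95.95833333333333))
[[ 0.6543 -0.0525  0.1606]
 [ 0.6571 -0.1671  0.1606]]
[array([0.0744, 0.0565]), array([ 0.0745, -0.0582])] expected x .0725
bottle 5.234285714285714
tray 5.219663299663299
beaker 5.4796614796614795
```

Run:
```python
from cell import workorder, sensors
workorder.hand_in(); print(sensors.sense()["t"])
```

```text
the job is handed in; nothing more can be done
the job is handed in; nothing more can be done
```

The job is done and handed in at about 52 s of the 210 s allowed; the hand-in gives no verdict. Two cells were present, green (cell2) and yellow (cell3). I pulled the door fully down, stood green in the middle nest and yellow in the left nest, turned each until its flat bedded on the right wall, and pushed the door shut.

**What the checks showed:**
- **Door open:** the bar ended at about 2.09 rad.
- **Bedding by feel:** both cells sank to the same depth, about 4.3 mm nearer the right wall than the round-side contact I felt on green. The wrist torque changed sign there, and the depth grew again on turning either way.
- **Bedding by camera, after release:** the wrist pictures put the cells' axes at 18.1–18.4 mm from the right wall and 21.4 mm from the left wall. The first, partly blocked picture read 18.6 mm for yellow and 19.1 mm for green. That is close to the 19.3 mm limit for green but within about 1 mm of camera error. The nests had to be 85 mm apart, and the cells measured 84.8 mm apart.
- **Door shut:** it hit a hard stop, with force rising and no more movement. The top view put the bar at x = 74.5 mm, against 72.5 mm expected when shut, which is within calibration error.
- **After shutting:** the yellow cell was unmoved. The same check on green caught only a few pixels, but green looked the same in the pictures. The bottle, beaker and tray showed no change from the start.

**Disagreements:** my camera estimate of the nest corners was 1–1.5 mm off from where the walls were felt, so I went by feel. Closing the door raised up to 13 N at the tool on the way and 20 N at the stop, more than the 2–4 N hinge needs.

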